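# Change over the bottles on the dispensary's roller mixer and start the next run

### The job

The white-capped bottles on the roller mixer are done: press the red stop key, then lay every white-capped bottle in a free place of the drawer tray and lay every blue-capped bottle from the tray down between two rollers of the mixer, about midway along their length. When all bottles are in place, press the blue, white, yellow and green keys, in that order, one at a time, each fully down and released, to set and start the next run. Never press the grey key, leave the other things on the counter alone, and put right any bottle that gets knocked out of its place.

Things in the scene. Friction and masses are not known exactly. Their poses are not given: they have to be found in the camera images.
- mixer: white bench roller mixer, 310 mm (x) by 340 mm (y), fixed to the counter. Origin: centre of its underside on the counter; x runs along the rollers, away from the key panel, whose housing (x = -155 to -64 mm) slopes from 75 mm up at its outer edge to 94 mm at the rollers. Side and rear plates rise to 83 and 88 mm.
- rollers_mid (a point): point in the middle of the rollers (mixer x = 40, y = 0, 103.7 mm up), axes as the mixer's: a bottle's axis in the middle groove passes through it. Six black rollers along x, 30 mm in diameter, 204 mm long, axes 58 mm apart, tops 87 mm up; they do not turn. Five grooves at y = -116, -58, 0, 58, 116 mm. Bottles in neighbouring grooves nearly touch: leave a groove empty between them for the fingers.
- rack: wooden drawer tray with grey ridged liner, 296 mm (x) by 310 mm (y), fixed to the counter. Origin: centre of its underside on the counter. Three V grooves run along x, at y = -88, 0, 88 mm, each 282 mm long. A bottle lying in one has its axis 39.4 mm up; the ridges between rise to 24.3 mm, the side walls (inner faces at y = -148 and 148 mm) to 50 mm, the end walls to 36 mm.
- rack_mid (a point): middle of the tray's middle groove (rack x = 0, y = 0, 39.4 mm up), axes as the tray's. Each groove takes two bottles end to end, six places in all: the middle of a bottle's full length (23.5 mm from its origin towards the cap) is then at x = -70 or 70 mm; caps may point either way.
- blue1: amber glass bottle with BLUE cap and blue-striped label, waiting to be mixed, lying down; 2 or 3 of the 4 are present. 125 mm long, cylindrical body 56 mm in diameter and 78 mm long, cap 31 mm; 0.17 to 0.34 kg. Origin on its axis at mid-body (39 mm from the foot, 86 mm from the cap's end): grip here, across the body; +x runs along the axis to the cap. None if absent.
- blue2: amber glass bottle with BLUE cap and blue-striped label, waiting to be mixed, lying down; 2 or 3 of the 4 are present. 125 mm long, cylindrical body 56 mm in diameter and 78 mm long, cap 31 mm; 0.17 to 0.34 kg. Origin on its axis at mid-body (39 mm from the foot, 86 mm from the cap's end): grip here, across the body; +x runs along the axis to the cap. None if absent.
- blue3: amber glass bottle with BLUE cap and blue-striped label, waiting to be mixed, lying down; 2 or 3 of the 4 are present. 125 mm long, cylindrical body 56 mm in diameter and 78 mm long, cap 31 mm; 0.17 to 0.34 kg. Origin on its axis at mid-body (39 mm from the foot, 86 mm from the cap's end): grip here, across the body; +x runs along the axis to the cap. None if absent.
- blue4: amber glass bottle with BLUE cap and blue-striped label, waiting to be mixed, lying down; 2 or 3 of the 4 are present. 125 mm long, cylindrical body 56 mm in diameter and 78 mm long, cap 31 mm; 0.17 to 0.34 kg. Origin on its axis at mid-body (39 mm from the foot, 86 mm from the cap's end): grip here, across the body; +x runs along the axis to the cap. None if absent.
- white1: amber glass bottle with WHITE cap and green-striped label, already mixed, lying down; 1 or 2 are present. 125 mm long, cylindrical body 56 mm in diameter and 78 mm long, cap 31 mm; 0.17 to 0.34 kg. Origin on its axis at mid-body (39 mm from the foot, 86 mm from the cap's end): grip here, across the body; +x runs along the axis to the cap. None if absent.
- white2: amber glass bottle with WHITE cap and green-striped label, already mixed, lying down; 1 or 2 are present. 125 mm long, cylindrical body 56 mm in diameter and 78 mm long, cap 31 mm; 0.17 to 0.34 kg. Origin on its axis at mid-body (39 mm from the foot, 86 mm from the cap's end): grip here, across the body; +x runs along the axis to the cap. None if absent.
- key_blue_top (a point): centre of the top face of the blue programme key, a 30 mm square spring key; its z is the key's outward normal, leaning 12 degrees from vertical towards the mixer's -x. Keys stand 50 mm apart in one row along the mixer's y, from +y: blue, white, yellow, grey, green, red.
- key_blue (a joint): travel of the blue programme key: 0 m up, 0.006 m fully down, about 1.5 N to start it and 5 N to hold it fully down; springs back.
- key_white_top (a point): centre of the top face of the white speed key, a 30 mm square spring key; its z is the key's outward normal, leaning 12 degrees from vertical towards the mixer's -x. Keys stand 50 mm apart in one row along the mixer's y, from +y: blue, white, yellow, grey, green, red.
- key_white (a joint): travel of the white speed key: 0 m up, 0.006 m fully down, about 1.5 N to start it and 5 N to hold it fully down; springs back.
- key_yellow_top (a point): centre of the top face of the yellow time key, a 30 mm square spring key; its z is the key's outward normal, leaning 12 degrees from vertical towards the mixer's -x. Keys stand 50 mm apart in one row along the mixer's y, from +y: blue, white, yellow, grey, green, red.
- key_yellow (a joint): travel of the yellow time key: 0 m up, 0.006 m fully down, about 1.5 N to start it and 5 N to hold it fully down; springs back.
- key_grey (a joint): travel of the grey rocking (not wanted for this run) key, which stands between yellow and green: 0 m up, 0.006 m fully down, about 1.5 N to start it and 5 N to hold it fully down; springs back.
- key_green_top (a point): centre of the top face of the green start key, a 30 mm square spring key; its z is the key's outward normal, leaning 12 degrees from vertical towards the mixer's -x. Keys stand 50 mm apart in one row along the mixer's y, from +y: blue, white, yellow, grey, green, red.
- key_green (a joint): travel of the green start key: 0 m up, 0.006 m fully down, about 1.5 N to start it and 5 N to hold it fully down; springs back.
- key_red_top (a point): centre of the top face of the red stop key, a 30 mm square spring key; its z is the key's outward normal, leaning 12 degrees from vertical towards the mixer's -x. Keys stand 50 mm apart in one row along the mixer's y, from +y: blue, white, yellow, grey, green, red.
- key_red (a joint): travel of the red stop key: 0 m up, 0.006 m fully down, about 1.5 N to start it and 5 N to hold it fully down; springs back.
- stock_bottle: bystander: standing amber bottle, 72 mm in diameter, 165 mm tall; origin under its centre.
- dropper_bottle: bystander: small standing amber bottle with white cap, 42 mm in diameter, 100 mm tall; origin under its centre.
- carton: bystander: yellow carton 70 x 110 x 75 mm; origin under its centre.
Things that resemble listed ones, but are neither listed nor needed, are in the scene too. What is shaped like the white2 but pink is not meant. What is shaped like the blue4 but pink is not meant.

How it is judged:
On the way, in this order (a step that is already met when the one before it is completed fails the run):
1. the red stop key is pressed down (value of joint key_red above 0.0045 m), for 0.1 s.
2. every white-capped bottle lies in the drawer tray and every blue-capped bottle lies in a groove between the rollers (y of blue1 in the frame of mixer between -0.13 and 0.13 m and z of blue1 in the frame of mixer between 0.098749 and 0.108749 m and angle between the x axis of each of blue1, blue2, blue3, blue4 and the x axis of mixer, either way round below 0.15 rad and x of rollers_mid in the frame of blue1 between -0.0045 and 0.0515 m and y of blue2 in the frame of mixer between -0.13 and 0.13 m and z of blue2 in the frame of mixer between 0.098749 and 0.108749 m and x of rollers_mid in the frame of blue2 between -0.0045 and 0.0515 m and y of blue3 in the frame of mixer between -0.13 and 0.13 m and z of blue3 in the frame of mixer between 0.098749 and 0.108749 m and x of rollers_mid in the frame of blue3 between -0.0045 and 0.0515 m and y of blue4 in the frame of mixer between -0.13 and 0.13 m and z of blue4 in the frame of mixer between 0.098749 and 0.108749 m and x of rollers_mid in the frame of blue4 between -0.0045 and 0.0515 m and x of white1 in the frame of rack between -0.11 and 0.11 m and y of white1 in the frame of rack between -0.105 and 0.105 m and z of white1 in the frame of rack between 0.0344409 and 0.0444409 m and angle between the x axis of each of white1, white2 and the x axis of rack, either way round below 0.15 rad and x of white2 in the frame of rack between -0.11 and 0.11 m and y of white2 in the frame of rack between -0.105 and 0.105 m and z of white2 in the frame of rack between 0.0344409 and 0.0444409 m), for 0.3 s.
3. then the blue programme key is pressed down (value of joint key_blue above 0.0045 m), for 0.1 s.
4. then the white speed key is pressed down (value of joint key_white above 0.0045 m), for 0.1 s.
5. then the yellow time key is pressed down (value of joint key_yellow above 0.0045 m), for 0.1 s.
6. then the green start key is pressed down (value of joint key_green above 0.0045 m), for 0.1 s.
At the end, for the whole second after the job is handed in: every blue-capped bottle lies at rest in a roller groove and every white-capped one in a tray groove (axis within 5 mm of seated height, 0.15 rad of the groove; on the rollers, bottle middle within 28 mm of their middle); all keys up (2 mm). A key is pressed beyond 4.5 of 6 mm (all of step 2 and linear speed of each of blue1, blue2, blue3, blue4, white1, white2 below 0.03 m/s and value of joint each of key_blue, key_white, key_yellow, key_grey, key_green, key_red below 0.002 m); the robot touches nothing.
It fails at once if the grey key is pressed (over 3 mm) (value of joint key_grey above 0.003 m).
It fails at once if a setting or start key is pressed with a blue-capped bottle still in the tray or a white-capped one still on the mixer (value of joint any of key_blue, key_white, key_yellow, key_green above 0.003 m and ((x of blue1 in the frame of rack between -0.14 and 0.14 m and y of blue1 in the frame of rack between -0.14 and 0.14 m) or (x of blue2 in the frame of rack between -0.14 and 0.14 m and y of blue2 in the frame of rack between -0.14 and 0.14 m) or (x of blue3 in the frame of rack between -0.14 and 0.14 m and y of blue3 in the frame of rack between -0.14 and 0.14 m) or (x of blue4 in the frame of rack between -0.14 and 0.14 m and y of blue4 in the frame of rack between -0.14 and 0.14 m) or (x of white1 in the frame of mixer between -0.15 and 0.15 m and y of white1 in the frame of mixer between -0.15 and 0.15 m) or (x of white2 in the frame of mixer between -0.15 and 0.15 m and y of white2 in the frame of mixer between -0.15 and 0.15 m))).
It fails at once if two keys are down at once (over 3 mm each) (value of joint each of key_blue, key_white above 0.003 m or value of joint each of key_blue, key_yellow above 0.003 m or value of joint each of key_blue, key_grey above 0.003 m or value of joint each of key_blue, key_green above 0.003 m or value of joint each of key_blue, key_red above 0.003 m or value of joint each of key_white, key_yellow above 0.003 m or value of joint each of key_white, key_grey above 0.003 m or value of joint each of key_white, key_green above 0.003 m or value of joint each of key_white, key_red above 0.003 m or value of joint each of key_yellow, key_grey above 0.003 m or value of joint each of key_yellow, key_green above 0.003 m or value of joint each of key_yellow, key_red above 0.003 m or value of joint each of key_grey, key_green above 0.003 m or value of joint each of key_grey, key_red above 0.003 m or value of joint each of key_green, key_red above 0.003 m).
It fails at once if a bystander is moved more than 30 mm or tipped (distance of any of stock_bottle, dropper_bottle, carton from where it was at the start of the episode above 0.03 m or angle between any of stock_bottle, dropper_bottle, carton's own z axis and vertical above 0.5 rad).
Of blue1, blue2, blue3, blue4 only 2 to 3 are there at a start; the rules pass over those that are not, and their reading is None.
Of white1, white2 only 1 to 2 are there at a start; the rules pass over those that are not, and their reading is None.
At some moment in a run one of blue1, blue2, blue3, blue4, white1, white2 may be knocked a few centimetres aside while the robot is not near it.
It also fails if it takes over 210 s, if anything falls off the work surface, if the arm or the gripper's body presses on something with over 40 N, if the wrist force passes 120 N, or if a joint passes its speed limit or range.

### The arm

A 6-joint arm with a two-finger parallel gripper is mounted at the origin on the work surface. World frame = base frame: x ahead of the robot, y to its left, z up, the work surface at z = 0. Lengths are in m, angles in rad, forces in N, time in s.
With the tool pointing down it reaches from about 0.275 to 0.875 m from the base axis. Payload 12.5 kg.
Tool frame: the origin (TCP) lies on the centre line of the jaws, within the pads' length; the fingertips stand 17 mm ahead of it and the grasp point (between the pads) lies 2 mm behind it (ctrl.tip_reach is the z of the fingertips in the tool frame, in m); z points along the fingers, y is the line along which they close (so a half turn about z gives the same grasp; the last joint's range is limited). The gripper opens to 85 mm and grips with 20 to 120 N. Pads are 22 mm wide; open, the fingers measure 114 mm over their backs; the gripper's body (76 mm by 85 mm) begins 54 mm behind the grasp point. The pads swing forward as they close: fully open they stand 13 mm farther back than shut.
Start: joints at [-1.215, 0.351, 1.652, -0, 1.139, -0.085], TCP at [0.235, -0.497, 0.248] pointing down, gripper open.
Joint ranges: [-2.75, 2.75], [-0.79, 2.1], [0.01, 2.65], [-1.57, 4.71], [0.07, 3.14], [-2.87, 2.87]. Speed limits (rad/s): [2.22, 2.22, 2.79, 3.14, 3.14, 3.14].

### API

Orientations are given as a 3x3 rotation matrix whose columns are the frame's x, y, z axes.
In Python, from plant import status, cams, ctrl gives the robot as it stands.
- The arm moves only by the tool arm_command, never from a script. Its argument "steps" is one flat list of numbers, 7 for each row, row after row: the shift along the world's x, y, z in m, then the turn, a rotation vector about the world's x, y, z in degrees, then the finger opening in m, from 0 to 0.0854. In form: [dx, dy, dz, wx, wy, wz, fingers, dx, dy, dz, wx, wy, wz, fingers, ...]. A call has 1 to 8 rows; each row is the pose to reach, as a shift and turn from the pose commanded when the call began; what a row does not reach only later rows make up. A row lasts 1/10 s, in which the tool goes at most 50 mm and 8.59 degrees, less where a joint would pass 70% of its speed; a pose out of reach is approached as far as the arm can. A call with a gripper value outside its range is refused whole. The fingers move at their own pace and stop on an object; "newtons" is the grip in N (left out, the last holds). Time passes only in rows, so rows that repeat a pose let the fingers close. It gives the time, the measured TCP pose, the force, the opening and the grip force at its end, in the units of the state.
- status.get_state(): the state, without advancing time (a new reading comes with each control period).
- cams.snapshot(name): name is "scene" or "top" or "wrist"; returns a dict with "pixels" (480x640x3 uint8, red, green, blue), "intrinsics" (3x3 intrinsics, pixels), "position" and "rotation" of the camera in the world. Camera axes: x right, y down, z forward; pixel columns grow to the right and rows downward; lengths in m; the calibration is good to about 2 mm. A picture is of the moment at which its call begins. There is no depth.
- ctrl.job_done(): hands the job in; it is judged then, once.
The state is a dict: "time": time; "qpos": joint angles; "dq": joint speeds; "tau": joint torques, N m; "tool_pos": TCP position; "orientation": TCP orientation; "contact_force": force on the tool from outside, world axes, zero at the start; "torque": the same for the moment, N m; "finger_gap": finger opening in m; "gripper_force": force on a finger pad.
Only numpy, scipy, OpenCV 4.12 (cv2) and the standard library are available. Lean on these libraries where they do the work, as an engineer would, in place of code of your own. Each camera call takes 0.05 s, during which the arm holds its last target. There are 200 camera calls.

## Working session

There is one attempt and no reset: what is moved stays moved. The work goes in short steps, Python scripts to look and compute and a tool call to move; the robot and the scene stay as the last step left them, time stands still between calls to the robot, and variables do not carry over. Pictures are saved under pics/ and viewed, at most 14 in all, crops included, and the job is handed in when it is done.

Besides the shell and the picture viewer there is one more tool, called after "Request:" by a JSON object that holds its "method" and its "body", one argument or row to a line. arm_command: Moves the arm, as the interface text tells. Its arguments: {"type":"object","properties":{"steps":{"type":"array","items":{"type":"number"}},"newtons":{"type":"number"}},"required":["steps"]}

```bash
ls; mkdir -p pics
python3 - <<'E'
from plant import status,cams,ctrl
import cv2,numpy as np
np.set_printoptions(precision=4,suppress=True)
s=status.get_state();print(s)
for n in("top","scene"):
    c=cams.snapshot(n);cv2.imwrite(f"pics/{n}0.png",c["pixels"][:,:,::-1]);print(n,c["intrinsics"],c["position"],c["rotation"])
print(ctrl.tip_reach)
E
```

```text
pics
{'time': 0.0, 'qpos': array([-1.2146,  0.3512,  1.6525, -0.    ,  1.1391, -0.0846]), 'dq': array([-0.0008, -0.    ,  0.0019, -0.0023, -0.0003, -0.0015]), 'tau': array([ -0.0014, -50.611 , -29.1405,  -0.0002,   0.0046,  -0.    ]), 'tool_pos': array([ 0.2346, -0.4971,  0.2477]), 'orientation': array([[ 0.9044,  0.4267, -0.0004],
       [ 0.4267, -0.9044,  0.0011],
       [ 0.0001, -0.0012, -1.    ]]), 'contact_force': array([-0.8708,  0.6638,  0.2529]), 'torque': array([-0.0057, -0.0423,  0.0332]), 'gripper_force': 0.0, 'finger_gap': 0.08568203949924544}
top [[501.4287   0.     319.8287]
 [  0.     501.4287 241.0474]
 [  0.       0.       1.    ]] [0.3834 0.0181 1.469 ] [[ 0.0092 -0.9929  0.1185]
 [-0.9998 -0.0111 -0.0162]
 [ 0.0174 -0.1183 -0.9928]]
scene [[504.7427   0.     328.503 ]
 [  0.     504.7427 229.3656]
 [  0.       0.       1.    ]] [ 1.2758 -0.4336  1.0656] [[ 0.4923  0.6567 -0.5713]
 [ 0.8702 -0.3572  0.3393]
 [ 0.0187 -0.6642 -0.7473]]
0.017
```

View pics/top0.png

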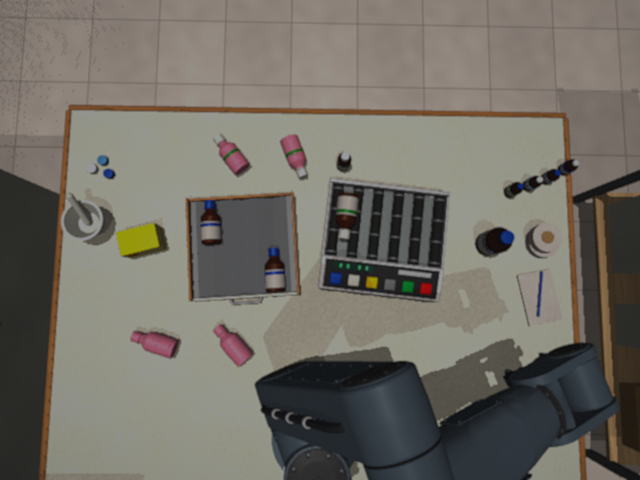

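View pics/scene0.png

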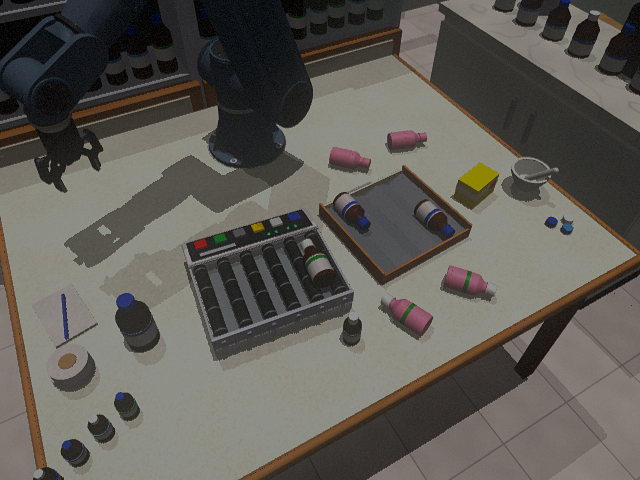

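Top view: the blue-capped bottles are in the tray at (211,222) and (275,270). The one white-capped bottle is on the mixer at (346,213), in the leftmost groove. Keys run from blue (336,278) to red (426,288). The pink bottles on the counter are decoys, and the small white-capped bottle at (344,160) is the standing dropper. The scene view agrees. Next I'll triangulate the keys and measure the bottles.

```bash
cat > h.py <<'E'
from plant import status,cams,ctrl
import cv2,numpy as np
np.set_printoptions(precision=4,suppress=True)
def ray(c,uv):
    d=np.c_[np.atleast_2d(uv),np.ones(len(np.atleast_2d(uv)))]@np.linalg.inv(c["intrinsics"]).T@c["rotation"].T
    return d/np.linalg.norm(d,axis=1)[:,None]
def plane(c,uv,z):
    d=ray(c,uv); p=c["position"]; return p+d*((z-p[2])/d[:,2])[:,None]
def tri(obs):
    A=np.zeros((3,3));b=np.zeros(3)
    for c,uv in obs:
        d=ray(c,uv)[0];M=np.eye(3)-np.outer(d,d);A+=M;b+=M@c["position"]
    x=np.linalg.solve(A,b); return x,[np.linalg.norm(np.cross(x-c["position"],ray(c,uv)[0]))*1e3 for c,uv in obs]
def hsv(c): return cv2.cvtColor(c["pixels"],cv2.COLOR_RGB2HSV)
def blobs(m,amin=20):
    n,l,s,ce=cv2.connectedComponentsWithStats(m.astype(np.uint8))
    return [(s[i][4],ce[i].round(1),s[i][:4]) for i in range(1,n) if s[i][4]>=amin],l
def proj(c,p):
    q=(np.asarray(p)-c["position"])@c["rotation"]; q=q@c["intrinsics"].T; return q[...,:2]/q[...,2:]
R=dict(red=((170,6),),yellow=((22,33),),green=((50,80),),blue=((105,122),))
def colour(c,name,s=120,v=60):
    h=hsv(c);a,b=R[name][0]
    hh=(h[...,0]>=a)&(h[...,0]<=b) if a<b else (h[...,0]>=a)|(h[...,0]<=b)
    return hh&(h[...,1]>s)&(h[...,2]>v)
E
python3 - <<'E'
from h import *
cs={n:cams.snapshot(n) for n in("top","scene")}
for n,c in cs.items():
    for k in R:
        print(n,k,[(b[0],tuple(b[1]),tuple(b[2])) for b in blobs(colour(c,k),15)[0]])
c=cs["top"]["pixels"][:,:,::-1]
cv2.imwrite("pics/crop1.png",cv2.resize(c[170:310,180:455],None,fx=2.9,fy=2.9,interpolation=cv2.INTER_CUBIC)[:600,:800])
E
```

```text
top red [(np.int32(39), (np.float64(295.9), np.float64(140.6)), (np.int32(292), np.int32(136), np.int32(8), np.int32(11))), (np.int32(41), (np.float64(284.5), np.float64(145.6)), (np.int32(282), np.int32(139), np.int32(7), np.int32(14))), (np.int32(67), (np.float64(224.8), np.float64(146.8)), (np.int32(219), np.int32(141), np.int32(16), np.int32(15))), (np.int32(55), (np.float64(241.2), np.float64(157.7)), (np.int32(235), np.int32(152), np.int32(13), np.int32(13))), (np.int32(96), (np.float64(297.4), np.float64(160.5)), (np.int32(288), np.int32(152), np.int32(17), np.int32(16))), (np.int32(50), (np.float64(231.1), np.float64(165.6)), (np.int32(226), np.int32(159), np.int32(12), np.int32(14))), (np.int32(141), (np.float64(425.4), np.float64(288.3)), (np.int32(419), np.int32(282), np.int32(13), np.int32(13))), (np.int32(228), (np.float64(233.5), np.float64(344.3)), (np.int32(219), np.int32(326), np.int32(32), np.int32(39))), (np.int32(228), (np.float64(155.2), np.float64(341.3)), (np.int32(134), np.int32(332), np.int32(41), np.int32(25)))]
top yellow [(np.int32(1025), (np.float64(137.8
[... 4059 characters left out ...]
.int32(7))), (np.int32(64), (np.float64(447.6), np.float64(229.2)), (np.int32(443), np.int32(225), np.int32(11), np.int32(10))), (np.int32(35), (np.float64(567.7), np.float64(226.9)), (np.int32(563), np.int32(224), np.int32(10), np.int32(7))), (np.int32(180), (np.float64(124.2), np.float64(299.7)), (np.int32(116), np.int32(293), np.int32(17), np.int32(14))), (np.int32(121), (np.float64(64.2), np.float64(316.0)), (np.int32(62), np.int32(294), np.int32(6), np.int32(44))), (np.int32(47), (np.float64(119.3), np.float64(395.6)), (np.int32(116), np.int32(392), np.int32(8), np.int32(8))), (np.int32(58), (np.float64(66.0), np.float64(444.4)), (np.int32(62), np.int32(440), np.int32(9), np.int32(9)))]
```

View pics/crop1.png

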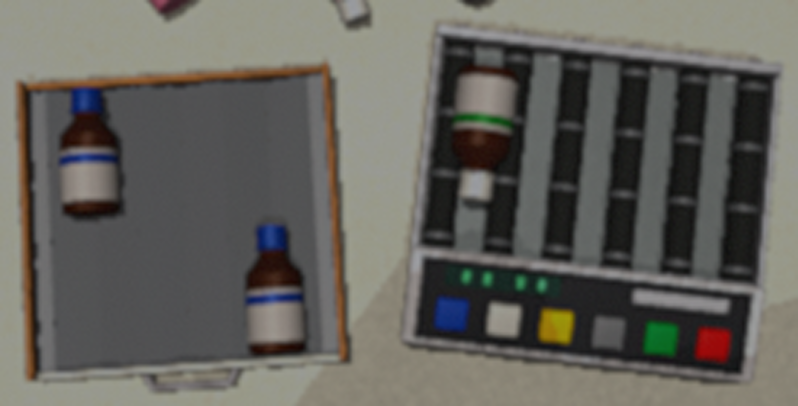

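The enlarged crop (2.9x, offset 180,170) shows two blue caps at crop (87,100) and (272,237) with blue-striped labels. It shows one white cap at crop (476,186) with a green stripe, in the +y groove. These are the bottles meant. The pink ones all lie outside the tray and mixer.

Run:
```python
from h import *
T=cams.snapshot("top");S=cams.snapshot("scene")
K={"red":((425.4,288.3),(200.2,244)),"green":((407.4,286.2),(219.4,237.7)),"yellow":((371.5,281.9),(257.3,226.8)),"blue":((335.2,277.7),(293.7,216.2))}
P={}
for k,(a,b) in K.items():
    P[k],e=tri([(T,a),(S,b)]);print(k,P[k],np.array(e))
v=P["blue"]-P["red"];print(np.linalg.norm(v),np.degrees(np.arctan2(-v[0],v[1])))
for nm,a,b,z in(("capL",(208.9,204.3),(447.6,229.2),.0394),("capR",(273,251.5),(362.8,221),.0394)):
    print(nm,tri([(T,a),(S,b)]),plane(T,a,z)[0])
for nm,a,z in(("stripeL",(209.8,224),.067),("stripeR",(274.2,272.6),.067),("stripeW",(347.3,210.8),.131)): print(nm,plane(T,a,z)[0])
cr=np.array([(18,82),(30,378),(349,360),(327,65)])/2.9+[180,170]
q=plane(T,cr,.05);print(q,q.mean(0));
for i in range(4):
    d=q[(i+1)%4]-q[i];print(np.linalg.norm(d),np.degrees(np.arctan2(d[1],d[0])))
# white bottle outline in crop: foot (485,68), cap end (474,200)
cw=np.array([(486,68),(474,202)])/2.9+[180,170];print(plane(T,cw,.1037))
```

```text
red [ 0.4201 -0.2965  0.0907] [0.9838 0.9838]
green [ 0.4252 -0.247   0.0925] [1.3166 1.3166]
yellow [ 0.4361 -0.148   0.0918] [0.9191 0.9191]
blue [ 0.4467 -0.0482  0.091 ] [0.8514 0.8514]
0.2497900927451462 -6.10871963791576
capL (array([0.6542, 0.3123, 0.0509]), [np.float64(1.5540249128223496), np.float64(1.5540249128222545)]) [0.6573 0.316  0.0394]
capR (array([0.5202, 0.1257, 0.0524]), [np.float64(2.0731908452896706), np.float64(2.073190845289692)]) [0.5225 0.1286 0.0394]
stripeL [0.5957 0.3057 0.067 ]
stripeR [0.4607 0.1219 0.067 ]
stripeW [ 0.6265 -0.0773  0.131 ]
[[0.672  0.3792 0.05  ]
 [0.3816 0.3559 0.05  ]
 [0.4018 0.0485 0.05  ]
 [0.693  0.0743 0.05  ]] [0.5371 0.2145 0.05  ]
0.2912614113427752 -175.40966609735142
0.3080691377377418 -86.24798396691351
0.2923816688071787 5.072609240068943
0.3055940158452841 93.953338165549
[[ 0.6804 -0.0799  0.1037]
 [ 0.551  -0.0689  0.1037]]
```

Request:
{"method": "arm_command", "body": {
  "steps": [0.165,0.205,0.1,0,0,-31.3,0,0.165,0.205,0.1,0,0,-31.3,0,0.165,0.205,0.1,0,0,-31.3,0,0.165,0.205,0.1,0,0,-31.3,0,0.165,0.205,0.1,0,0,-31.3,0,0.165,0.205,0.1,0,0,-31.3,0,0.165,0.205,0.1,0,0,-31.3,0,0.165,0.205,0.1,0,0,-31.3,0],
  "newtons": 40
}}

```text
time: 1.1
tool_pos: [0.3999, -0.292, 0.3483]
orientation: [[0.995, -0.104, 0.0], [-0.104, -0.995, -0.0], [0.0, 0.0, -1.0]]
contact_force: [-0.1, -0.8, -0.5]
finger_gap: 0.0002
gripper_force: 0.0
```

Run:
```python
from h import *
s=status.get_state();print(s["tool_pos"],s["orientation"],s["qpos"],s["finger_gap"],ctrl.tip_reach,s["contact_force"])
c=cams.snapshot("wrist");cv2.imwrite("pics/w1.png",c["pixels"][:,:,::-1]);print(c["intrinsics"],c["position"],c["rotation"])
for k in R:
    print(k,[(b[0],tuple(b[1])) for b in blobs(colour(c,k),200)[0]])
P=np.array([[.4201,-.2965,.0915],[.4252,-.247,.0915],[.4361,-.148,.0915],[.4467,-.0482,.0915]]);print(proj(c,P))
```

```text
[ 0.3999 -0.292   0.3483] [[ 0.9946 -0.1036  0.    ]
 [-0.1036 -0.9946 -0.0004]
 [ 0.0001  0.0004 -1.    ]] [-0.7247  0.1594  1.6514 -0.0002  1.3305  0.95  ] 0.00018286321395054203 0.017 [-0.077  -0.8489 -0.5446]
[[393.531    0.     322.1663]
 [  0.     393.531  232.4089]
 [  0.       0.       1.    ]] [ 0.468  -0.2992  0.4732] [[-0.104  -0.9585 -0.2656]
 [-0.9946  0.1004  0.0269]
 [ 0.0008  0.2669 -0.9637]]
red [(np.int32(989), (np.float64(325.3), np.float64(173.4)))]
yellow [(np.int32(669), (np.float64(171.3), np.float64(172.0)))]
green [(np.int32(976), (np.float64(274.4), np.float64(173.7)))]
blue [(np.int32(657), (np.float64(628.7), np.float64(148.1))), (np.int32(1044), (np.float64(68.9), np.float64(173.4)))]
[[324.202  174.7805]
 [272.7501 174.8629]
 [169.68   174.3056]
 [ 65.7641 174.144 ]]
```

View pics/w1.png

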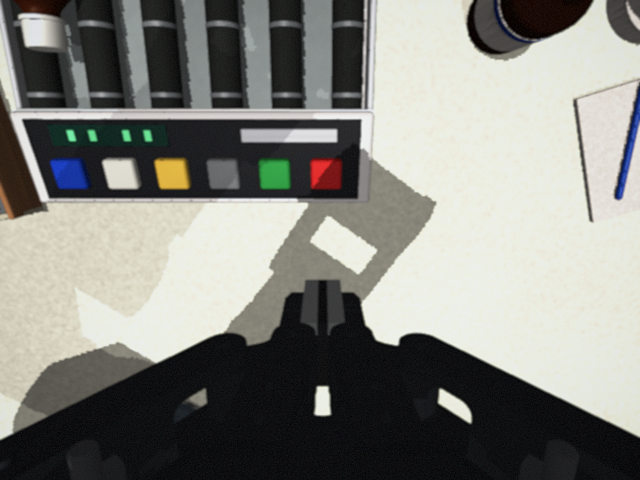

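Wrist view: keys in a row at v≈173, with red at (325,173), matching the projected estimate to within 1–3 px. Roller near ends are at v≈108, the panel/roller edge at v≈112, and the panel's outer edge at v≈201.

Run:
```python
from h import *
c=cams.snapshot("wrist")
for nm,uv,z in(("red",(325.3,173.4),.0915),("green",(274.4,173.7),.0915),("yellow",(171.3,172),.0915),("blue",(68.9,173.4),.0915),("rollend",(225,107),.085),("paneledge",(200,112),.094),("outer",(200,201),.075)):
    p=plane(c,uv,z)[0]; d=p-[.4334,-.1723,0]; print(nm,p,"rel keys x,y",d[0]*.9943-d[1]*.1064,d[0]*.1064+d[1]*.9943)
```

```text
red [ 0.4207 -0.2981  0.0915] rel keys x,y 0.0007333018676070804 -0.12644617118123952
green [ 0.4256 -0.2492  0.0915] rel keys x,y 0.000393607412262572 -0.0773110792943416
yellow [ 0.4377 -0.1506  0.0915] rel keys x,y 0.0019236162520386412 0.022035684378643526
blue [ 0.4467 -0.0521  0.0915] rel keys x,y 0.00047575590844551284 0.12096982310712096
rollend [ 0.4916 -0.2108  0.085 ] rel keys x,y 0.06198031041143389 -0.03208871658912385
paneledge [ 0.4891 -0.1892  0.094 ] rel keys x,y 0.05723026543483363 -0.010909578123555235
outer [ 0.4041 -0.1673  0.075 ] rel keys x,y -0.029639579430053273 0.0018858319689602512
```

Request:
{"method": "arm_command", "body": {
  "steps": [0.012,-0.003,-0.19,-1.27,-11.93,0,0,0.012,-0.003,-0.19,-1.27,-11.93,0,0,0.012,-0.003,-0.19,-1.27,-11.93,0,0,0.012,-0.003,-0.19,-1.27,-11.93,0,0,0.012,-0.003,-0.19,-1.27,-11.93,0,0,0.012,-0.003,-0.19,-1.27,-11.93,0,0]
}}

```text
time: 1.8
tool_pos: [0.4114, -0.2961, 0.1588]
orientation: [[0.973, -0.106, 0.206], [-0.104, -0.994, -0.021], [0.207, -0.001, -0.978]]
contact_force: [-0.3, -0.2, 1.8]
finger_gap: 0.0002
gripper_force: 0.0
```

Request:
{"method": "arm_command", "body": {
  "steps": [0.004,-0.001,-0.042,0,0,0,0,0.004,-0.001,-0.042,0,0,0,0,0.0055,-0.001,-0.0525,0,0,0,0,0.006,-0.001,-0.0545,0,0,0,0,0.006,-0.001,-0.0545,0,0,0,0]
}}

```text
time: 2.3
tool_pos: [0.4184, -0.2973, 0.1054]
orientation: [[0.972, -0.105, 0.209], [-0.103, -0.994, -0.024], [0.21, 0.002, -0.978]]
contact_force: [-0.1, -2.2, 3.8]
finger_gap: 0.0004
gripper_force: 1.6
```

Request:
{"method": "arm_command", "body": {
  "steps": [0.0005,0,-0.003,0,0,0,0,0.0009,0,-0.0045,0,0,0,0,0.0009,0,-0.0045,0,0,0,0,0.0009,0,-0.0045,0,0,0,0]
}}

```text
time: 2.7
tool_pos: [0.4192, -0.2974, 0.1022]
orientation: [[0.972, -0.105, 0.209], [-0.102, -0.994, -0.025], [0.211, 0.002, -0.978]]
contact_force: [-14.3, 2.8, 37.1]
finger_gap: -0.0001
gripper_force: 19.4
```

Red bottomed out at 37 N for about 0.2 s. Retreating now, then over to the tray.

Request:
{"method": "arm_command", "body": {
  "steps": [-0.012,0,0.05,0,0,0,0,-0.012,0,0.05,0,0,0,0,0.05,0.3,0.28,1.27,11.93,0,0,0.05,0.3,0.28,1.27,11.93,0,0,0.05,0.3,0.28,1.27,11.93,0,0,0.05,0.3,0.28,1.27,11.93,0,0,0.05,0.3,0.28,1.27,11.93,0,0,0.05,0.3,0.28,1.27,11.93,0,0]
}}

```text
time: 3.5
tool_pos: [0.454, -0.064, 0.3272]
orientation: [[0.994, -0.105, -0.0], [-0.105, -0.994, 0.0], [-0.0, -0.0, -1.0]]
contact_force: [0.8, -0.8, 0.5]
finger_gap: 0.0001
gripper_force: 0.0
```

Request:
{"method": "arm_command", "body": {
  "steps": [0.03,0.26,0.06,0,0,10.5,0.0854,0.03,0.26,0.06,0,0,10.5,0.0854,0.03,0.26,0.06,0,0,10.5,0.0854,0.03,0.26,0.06,0,0,10.5,0.0854,0.03,0.26,0.06,0,0,10.5,0.0854,0.03,0.26,0.06,0,0,10.5,0.0854,0.03,0.26,0.06,0,0,10.5,0.0854,0.03,0.26,0.06,0,0,10.5,0.0854]
}}

```text
time: 4.3
tool_pos: [0.484, 0.1939, 0.3854]
orientation: [[0.997, 0.078, -0.001], [0.078, -0.997, -0.001], [-0.001, 0.0, -1.0]]
contact_force: [-0.1, -1.0, -1.0]
finger_gap: 0.0855
gripper_force: 0.0
```

Run:
```python
from h import *
s=status.get_state();print(s["time"],s["tool_pos"],s["orientation"],s["qpos"])
c=cams.snapshot("wrist");cv2.imwrite("pics/w2.png",c["pixels"][:,:,::-1]);print(c["position"])
for k in R: print(k,[(b[0],tuple(b[1].tolist()),tuple(b[2].tolist())) for b in blobs(colour(c,k),60)[0]])
np.save("w2.npy",c,allow_pickle=True)
```

```text
4.3 [0.484  0.1939 0.3854] [[ 0.9969  0.0785 -0.0009]
 [ 0.0785 -0.9969 -0.0005]
 [-0.0009  0.0004 -1.    ]] [ 0.2918  0.1906  1.526  -0.0002  1.426   1.7841]
[0.5523 0.1991 0.5102]
red []
yellow [(np.int32(6808), (46.1, 101.7), (0, 59, 103, 86)), (np.int32(732), (110.9, 96.4), (95, 66, 31, 62)), (np.int32(658), (620.2, 254.3), (600, 240, 40, 28))]
green [(np.int32(461), (615.9, 59.8), (589, 55, 51, 13)), (np.int32(100), (557.2, 209.5), (552, 204, 12, 12)), (np.int32(99), (574.7, 212.8), (569, 207, 12, 12)), (np.int32(100), (602.6, 218.0), (597, 212, 12, 13)), (np.int32(100), (619.8, 221.3), (614, 216, 13, 12))]
blue [(np.int32(699), (223.4, 12.5), (209, 0, 30, 27)), (np.int32(409), (226.3, 73.1), (202, 69, 50, 10)), (np.int32(547), (381.0, 155.9), (368, 145, 26, 23)), (np.int32(147), (381.5, 210.7), (367, 207, 30, 8)), (np.int32(796), (535.5, 238.3), (518, 224, 37, 30))]
```

View pics/w2.png

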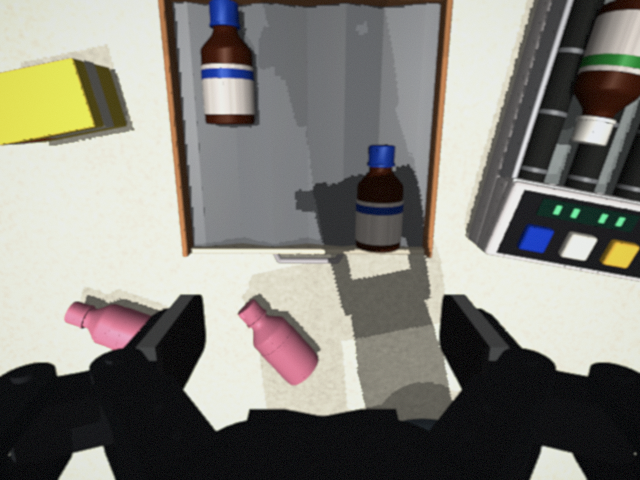

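Wrist view of the tray: left blue bottle has its cap at (223,12), stripe at (227,73) and foot edge at about (230,122). Right blue bottle has its cap at (381,156), stripe at (381,211) and foot edge at about (379,249). Tray side walls run (165,0)–(185,253) and (448,0)–(430,255). The pink bottles are outside the tray.

Run:
```python
from h import *
c=np.load("w2.npy",allow_pickle=True).item()
L=plane(c,[(228,74)],.0674)[0];r=plane(c,[(381,209)],.0674)[0]
print("stripe top",L,r)
for n,u,z in(("Lcapctr",(223.4,12.5),.050),("Lfoot",(230.5,122),.064),("Rcapend",(381,146),.047),("Rcapctr",(381,155),.052),("Rfoot",(379,248),.064),("Lbody l",(202,95),.045),("Lbody r",(256,95),.045),("Rbody l",(356,210),.045),("Rbody r",(404,210),.045)):
    print(n,plane(c,[u],z)[0])
w=plane(c,[(165,0),(185,253),(448,0),(430,255)],.05);print(w)
print(np.degrees(np.arctan2(*(w[0]-w[1])[[1,0]])),np.degrees(np.arctan2(*(w[2]-w[3])[[1,0]])))
# wall mid line
print(w.mean(0))
```

```text
stripe top [0.594  0.301  0.0674] [0.4626 0.1237 0.0674]
Lcapctr [0.6557 0.3107 0.05  ]
Lfoot [0.5455 0.2984 0.064 ]
Rcapend [0.5321 0.129  0.047 ]
Rcapctr [0.5223 0.1286 0.052 ]
Rfoot [0.4147 0.1199 0.064 ]
Lbody l [0.5719 0.3348 0.045 ]
Lbody r [0.5766 0.2747 0.045 ]
Rbody l [0.4545 0.1499 0.045 ]
Rbody r [0.459  0.0921 0.045 ]
[[0.6626 0.3715 0.05  ]
 [0.3854 0.3549 0.05  ]
 [0.6857 0.0774 0.05  ]
 [0.4062 0.0536 0.05  ]]
3.4250459733539618 4.851739704006769
[0.535  0.2144 0.05  ]
```

Request:
{"method": "arm_command", "body": {
  "steps": [-0.0305,-0.072,-0.26,0,0,0,0.074,-0.0305,-0.072,-0.26,0,0,0,0.074,-0.0305,-0.072,-0.26,0,0,0,0.074,-0.0305,-0.072,-0.26,0,0,0,0.074,-0.0305,-0.072,-0.26,0,0,0,0.074,-0.0305,-0.072,-0.26,0,0,0,0.074,-0.0305,-0.072,-0.3,0,0,0,0.074,-0.0305,-0.072,-0.3,0,0,0,0.074]
}}

```text
time: 5.15
tool_pos: [0.4512, 0.1204, 0.0825]
orientation: [[0.997, 0.076, -0.008], [0.076, -0.997, -0.001], [-0.008, 0.001, -1.0]]
contact_force: [-0.3, 0.4, 1.0]
finger_gap: 0.0741
gripper_force: 0.0
```

Run:
```python
from h import *
s=status.get_state();print(s["time"],s["tool_pos"],s["contact_force"],s["finger_gap"])
c=cams.snapshot("wrist");cv2.imwrite("pics/w3.png",c["pixels"][:,:,::-1])
```

```text
5.15 [0.4512 0.1204 0.0825] [-0.2672  0.4016  0.9966] 0.07410343317085889
```

View pics/w3.png

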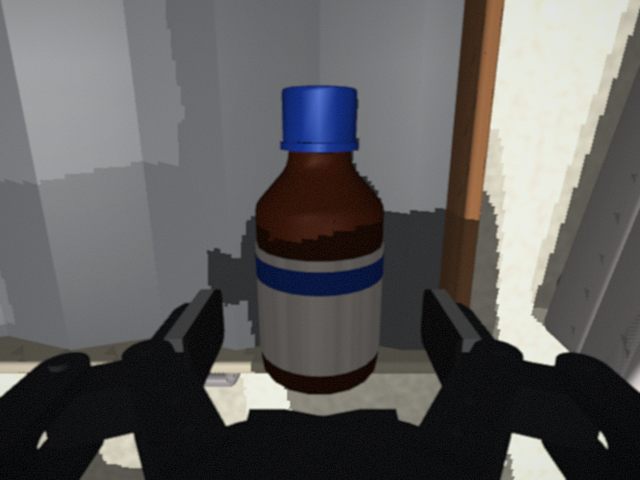

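The blue-capped bottle is centred at u≈320, between finger pads at u≈222 and u≈424. Descending and gripping.

Request:
{"method": "arm_command", "body": {
  "steps": [0.001,0.001,-0.03,0,0,0,0.074,0.001,0.001,-0.0425,0,0,0,0.074,0.001,0.001,-0.0425,0,0,0,0.074,0.001,0.001,-0.0425,0,0,0,0.03,0.001,0.001,-0.0425,0,0,0,0.03,0.001,0.001,-0.0425,0,0,0,0.03,0.001,0.001,-0.0425,0,0,0,0.03,0.001,0.001,-0.0425,0,0,0,0.03],
  "newtons": 50
}}

```text
time: 6.0
tool_pos: [0.4557, 0.1222, 0.0452]
orientation: [[0.997, 0.078, 0.002], [0.078, -0.997, -0.001], [0.002, 0.001, -1.0]]
contact_force: [-1.6, -12.6, 10.7]
finger_gap: 0.0546
gripper_force: 50.8
```

Request:
{"method": "arm_command", "body": {
  "steps": [0,0,0.03,0,0,0,0.03,0,0,0.07,0,0,0,0.03,0,0,0.12,0,0,0,0.03,0,0,0.17,0,0,0,0.03,0,0,0.2,0,0,0,0.03,0,0,0.2,0,0,0,0.03]
}}

```text
time: 6.6
tool_pos: [0.4563, 0.1234, 0.2484]
orientation: [[0.997, 0.078, 0.009], [0.078, -0.997, 0.001], [0.009, -0.001, -1.0]]
contact_force: [0.6, 0.3, -3.0]
finger_gap: 0.0539
gripper_force: 56.9
```

Request:
{"method": "arm_command", "body": {
  "steps": [0.015,-0.05,0.02,0,0,-1,0.03,0.03,-0.1,0.02,0,0,-3,0.03,0.04,-0.15,0.02,0,0,-5,0.03,0.05,-0.2,0.02,0,0,-7,0.03,0.06,-0.25,0.02,0,0,-9,0.03,0.07,-0.3,0.02,0,0,-10.5,0.03,0.08,-0.34,0.02,0,0,-10.5,0.03,0.09,-0.38,0.02,0,0,-10.5,0.03]
}}

```text
time: 7.4
tool_pos: [0.5443, -0.2591, 0.2624]
orientation: [[0.994, -0.106, -0.001], [-0.106, -0.994, 0.001], [-0.001, -0.001, -1.0]]
contact_force: [0.4, 0.5, -2.5]
finger_gap: 0.0543
gripper_force: 56.8
```

Run:
```python
from h import *
s=status.get_state();print(s["time"],s["tool_pos"],s["contact_force"],s["finger_gap"],s["gripper_force"],s["orientation"])
c=cams.snapshot("wrist");cv2.imwrite("pics/w4.png",c["pixels"][:,:,::-1]);np.save("w4.npy",c,allow_pickle=True);print(c["position"])
```

```text
7.4 [ 0.5443 -0.2591  0.2624] [ 0.3836  0.5472 -2.4559] 0.05427622903238814 56.750187277793884 [[ 0.9944 -0.1061 -0.0013]
 [-0.1061 -0.9944  0.0007]
 [-0.0014 -0.0005 -1.    ]]
[ 0.6125 -0.2665  0.3872]
```

View pics/w4.png

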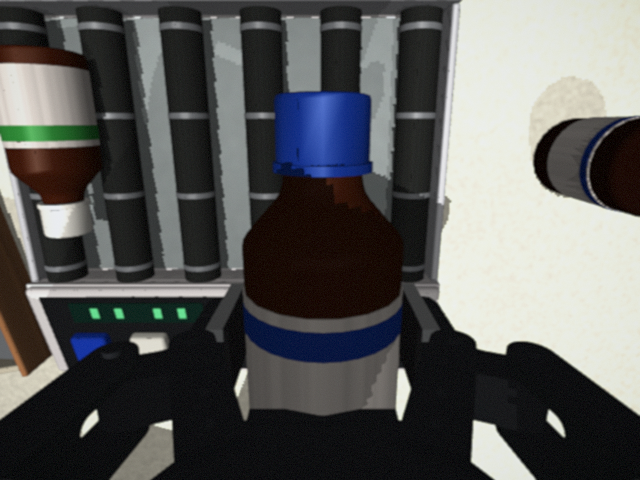

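The blue-capped bottle is held. Far roller ends are at v≈15 and near ends at v≈275. The 5th and 6th roller tops sit at (341,30) and (421,30), so the -116 groove is at about (381,30). The white bottle spans foot (42,50) to cap end (64,236).

Run:
```python
from h import *
c=np.load("w4.npy",allow_pickle=True).item()
o=np.array([.5557,-.1864])
def m(p): d=p[:2]-o; return np.array([d[0]*.9943-d[1]*.1064,d[0]*.1064+d[1]*.9943])*1e3
for n,u,z in(("r6 far",(422,25),.087),("r6 mid",(416,194),.087),("r5 far",(341,25),.087),("r4 far",(261,25),.087),("r3far",(181,25),.087),("r2far",(102,25),.087),("r2near",(136,265),.087),("r3near",(203,265),.087),
  ("endfar r3",(181,12),.08),("endnear r3",(203,279),.08),("Wfoot",(42,50),.128),("Wcapend",(64,236),.111),("Wcap",(63,219),.115)):
    p=plane(c,[u],z)[0];print(n,p,m(p))
```

```text
r6 far [ 0.6699 -0.342   0.087 ] [ 130.0836 -142.538 ]
r6 mid [ 0.5523 -0.3328  0.087 ] [  12.1607 -145.936 ]
r5 far [ 0.6758 -0.2864  0.087 ] [130.0863 -86.6115]
r4 far [ 0.6817 -0.2314  0.087 ] [130.089  -31.3741]
r3far [ 0.6876 -0.1765  0.087 ] [130.0917  23.8647]
r2far [ 0.6934 -0.1223  0.087 ] [130.0943  78.4143]
r2near [ 0.5182 -0.1046  0.087 ] [-45.9933  77.2962]
r3near [ 0.5124 -0.1586  0.087 ] [-45.9938  22.9879]
endfar r3 [ 0.6975 -0.1761  0.08  ] [139.8569  25.3438]
endnear r3 [ 0.4978 -0.1538  0.08  ] [-61.0484  26.2542]
Wfoot [ 0.6728 -0.1023  0.128 ] [107.5084  96.0391]
Wcapend [ 0.5534 -0.0705  0.111 ] [-14.6081 114.9635]
Wcap [ 0.5666 -0.0762  0.115 ] [ -0.8709 110.7278]
```

Request:
{"method": "arm_command", "body": {
  "steps": [0.015,-0.0455,0,0,0,0,0.03,0.015,-0.0455,-0.05,0,0,0,0.03,0.015,-0.0455,-0.1,0,0,0,0.03,0.015,-0.0455,-0.13,0,0,0,0.03,0.015,-0.0455,-0.138,0,0,0,0.03,0.015,-0.0455,-0.138,0,0,0,0.03]
}}

```text
time: 8.05
tool_pos: [0.5594, -0.302, 0.1245]
orientation: [[0.994, -0.105, -0.002], [-0.105, -0.994, 0.001], [-0.002, -0.001, -1.0]]
contact_force: [0.9, -0.6, -1.7]
finger_gap: 0.0544
gripper_force: 56.6
```

Run:
```python
from h import *
s=status.get_state();print(s["time"],s["tool_pos"],s["contact_force"],s["finger_gap"],s["gripper_force"])
c=cams.snapshot("wrist");t=cams.snapshot("top")
a=c["pixels"][:,:,::-1][::1,::1];b=t["pixels"][:,:,::-1][150:330,280:520]
a=cv2.resize(a,(480,360));b=cv2.resize(b,(320,240))
o=np.zeros((360,800,3),np.uint8);o[:,:480]=a;o[:240,480:]=b;cv2.imwrite("pics/w5.png",o)
```

```text
8.05 [ 0.5594 -0.302   0.1245] [ 0.9227 -0.6242 -1.6974] 0.05440796845875518 56.60897076129913
```

View pics/w5.png

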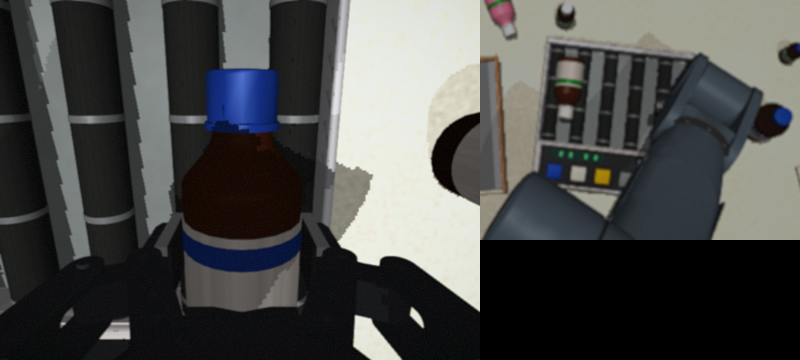

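The bottle is centred over the groove: rollers at u≈190 and 300, cap at u≈242. Lowering.

Request:
{"method": "arm_command", "body": {
  "steps": [0,-0.0005,-0.008,0,0,0,0.03,0,-0.0005,-0.013,0,0,0,0.03,0,-0.0005,-0.0155,0,0,0,0.03,0,-0.0005,-0.0155,0,0,0,0.03]
}}

```text
time: 8.55
tool_pos: [0.56, -0.303, 0.11]
orientation: [[0.994, -0.105, 0.0], [-0.105, -0.994, -0.0], [0.0, 0.0, -1.0]]
contact_force: [0.5, -1.8, -2.0]
finger_gap: 0.0544
gripper_force: 56.8
```

Request:
{"method": "arm_command", "body": {
  "steps": [0,0,-0.002,0,0,0,0.03,0,0,-0.004,0,0,0,0.03,0,0,-0.004,0,0,0,0.03]
}}

```text
time: 8.85
tool_pos: [0.5602, -0.3033, 0.1095]
orientation: [[0.994, -0.105, 0.001], [-0.105, -0.994, -0.001], [0.001, 0.001, -1.0]]
contact_force: [-13.7, 5.3, 30.0]
finger_gap: 0.054
gripper_force: 60.4
```

Request:
{"method": "arm_command", "body": {
  "steps": [0,0,0.003,0,0,0,0.03,0,0,0.003,0,0,0,0.074,0,0,0.003,0,0,0,0.074,0,0,0.003,0,0,0,0.074,0,0,0.04,0,0,0,0.074,0,0,0.09,0,0,0,0.074,0,0,0.14,0,0,0,0.074,0,0,0.19,0,0,0,0.074]
}}

```text
time: 9.65
tool_pos: [0.5596, -0.3027, 0.2976]
orientation: [[0.994, -0.105, -0.0], [-0.105, -0.994, 0.0], [-0.0, -0.0, -1.0]]
contact_force: [-0.2, -0.1, -0.5]
finger_gap: 0.0741
gripper_force: 0.0
```

Run:
```python
from h import *
s=status.get_state();print(s["time"],s["tool_pos"],s["contact_force"],s["finger_gap"],s["gripper_force"])
c=cams.snapshot("wrist");t=cams.snapshot("scene");np.save("w6.npy",c,allow_pickle=True)
a=c["pixels"][:,:,::-1];b=t["pixels"][:,:,::-1][120:400,150:510]
a=cv2.resize(a,(480,360));b=cv2.resize(b,(320,249))
o=np.zeros((360,800,3),np.uint8);o[:,:480]=a;o[:249,480:]=b;cv2.imwrite("pics/w6.png",o)
```

```text
9.65 [ 0.5596 -0.3027  0.2976] [-0.1909 -0.1125 -0.5094] 0.07405620385004635 0.0
```

View pics/w6.png

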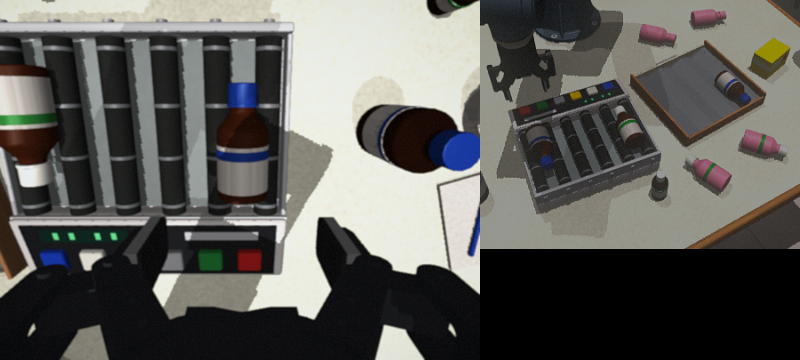

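Bottle 1 rests between rollers 5 and 6, from cap (242,83) to foot (242,202) in this mosaic. Measuring its position along the groove.

Run:
```python
from h import *
c=np.load("w6.npy",allow_pickle=True).item()
o=np.array([.5557,-.1864])
def m(p): d=p[:2]-o; return np.array([d[0]*.9943-d[1]*.1064,d[0]*.1064+d[1]*.9943])*1e3
for b in blobs(colour(c,"blue",100,40),60)[0]: print(b)
for n,u,z in(("capend",(322,111),.110),("stripe",(322,208),.131),("foot",(322,269),.129),("rollend far",(281,53),.08),("rollend near",(281,284),.08)):
    p=plane(c,[u],z)[0];print(n,p,m(p))
```

```text
(np.int32(1332), array([322.8, 126.6]), array([303, 110,  41,  34], dtype=int32))
(np.int32(206), array([513.2, 172.8]), array([504, 143,  38,  68], dtype=int32))
(np.int32(2966), array([606.9, 199.4]), array([572, 173,  68,  55], dtype=int32))
(np.int32(789), array([322.8, 208.5]), array([288, 199,  71,  17], dtype=int32))
(np.int32(366), array([633.3, 314.8]), array([625, 278,  15,  64], dtype=int32))
(np.int32(836), array([ 72.6, 343.3]), array([ 52, 332,  43,  28], dtype=int32))
capend [ 0.6367 -0.3109  0.11  ] [  93.7463 -115.1833]
stripe [ 0.5664 -0.3034  0.131 ] [  23.0838 -115.2341]
foot [ 0.5168 -0.2982  0.129 ] [ -26.7712 -115.2679]
rollend far [ 0.6852 -0.283   0.08  ] [139.0275 -82.2814]
rollend near [ 0.4875 -0.2564  0.08  ] [-60.3979 -76.8643]
```

Bottle 1's middle is about 6 mm from the rollers' middle, well inside the 28 mm limit. Now for the left blue bottle.

Request:
{"method": "arm_command", "body": {
  "steps": [0.005,0.36,0.03,0,0,10.5,0.074,0.005,0.36,0.03,0,0,10.5,0.074,0.005,0.36,0.03,0,0,10.5,0.074,0.005,0.36,0.03,0,0,10.5,0.074,0.005,0.36,0.03,0,0,10.5,0.074,0.005,0.36,0.03,0,0,10.5,0.074,0.005,0.36,0.03,0,0,10.5,0.074,0.005,0.36,0.03,0,0,10.5,0.074]
}}

```text
time: 10.55
tool_pos: [0.5646, 0.0613, 0.3257]
orientation: [[0.997, 0.081, 0.0], [0.081, -0.997, 0.001], [0.0, -0.001, -1.0]]
contact_force: [-0.2, -0.4, 0.0]
finger_gap: 0.0743
gripper_force: 0.0
```

Request:
{"method": "arm_command", "body": {
  "steps": [0.019,0.24,-0.1,0,0,0,0.074,0.019,0.24,-0.1,0,0,0,0.074,0.019,0.24,-0.1,0,0,0,0.074,0.019,0.24,-0.1,0,0,0,0.074,0.019,0.24,-0.1,0,0,0,0.074,0.019,0.24,-0.2,0,0,0,0.074,0.019,0.24,-0.2,0,0,0,0.074,0.019,0.24,-0.2,0,0,0,0.074]
}}

```text
time: 11.35
tool_pos: [0.5807, 0.296, 0.119]
orientation: [[0.997, 0.078, -0.01], [0.078, -0.997, -0.004], [-0.01, 0.004, -1.0]]
contact_force: [-1.0, -0.5, -0.8]
finger_gap: 0.0737
gripper_force: 0.0
```

Run:
```python
from h import *
s=status.get_state();print(s["time"],s["tool_pos"],s["orientation"],s["finger_gap"])
c=cams.snapshot("wrist")
for b in blobs(colour(c,"blue",100,40),60)[0]: print(b, plane(c,[b[1]],.05), plane(c,[b[1]],.0674))
print(proj(c,s["tool_pos"]))
cv2.imwrite("pics/w7.png",c["pixels"][:,:,::-1])
```

```text
11.35 [0.5807 0.296  0.119 ] [[ 0.9969  0.0783 -0.0102]
 [ 0.0782 -0.9969 -0.0044]
 [-0.0105  0.0036 -0.9999]] 0.07369018260952277
(np.int32(3368), array([297.9, 105.7]), array([266,  78,  66,  56], dtype=int32)) [[0.6553 0.3126 0.05  ]] [[0.6549 0.3116 0.0674]]
(np.int32(1966), array([299.3, 238.4]), array([246, 221, 107,  30], dtype=int32)) [[0.5907 0.3079 0.05  ]] [[0.596  0.3074 0.0674]]
[321.3919 324.9422]
```

Request:
{"method": "arm_command", "body": {
  "steps": [0.002,0.003,0,0,0,0,0.074,0.002,0.003,0,0,0,0,0.074,0.002,0.003,0,0,0,0,0.074]
}}

```text
time: 11.7
tool_pos: [0.587, 0.3002, 0.1283]
orientation: [[0.997, 0.077, 0.003], [0.077, -0.997, 0.001], [0.004, -0.001, -1.0]]
contact_force: [0.0, 0.2, -0.6]
finger_gap: 0.0738
gripper_force: 0.0
```

Run:
```python
from h import *
s=status.get_state();print(s["time"],s["tool_pos"],s["finger_gap"])
c=cams.snapshot("wrist")
for b in blobs(colour(c,"blue",100,40),60)[0]: print(b, plane(c,[b[1]],.05), plane(c,[b[1]],.0674))
print(proj(c,s["tool_pos"]))
cv2.imwrite("pics/w7.png",c["pixels"][:,:,::-1])
```

```text
11.7 [0.587  0.3002 0.1283] 0.0738135832314759
(np.int32(2933), array([307.4, 122.8]), array([277,  97,  62,  52], dtype=int32)) [[0.6552 0.3127 0.05  ]] [[0.6552 0.312  0.0674]]
(np.int32(1762), array([307.9, 246.9]), array([257, 231, 102,  28], dtype=int32)) [[0.5906 0.308  0.05  ]] [[0.5961 0.3078 0.0674]]
[321.4318 324.8848]
```

View pics/w7.png

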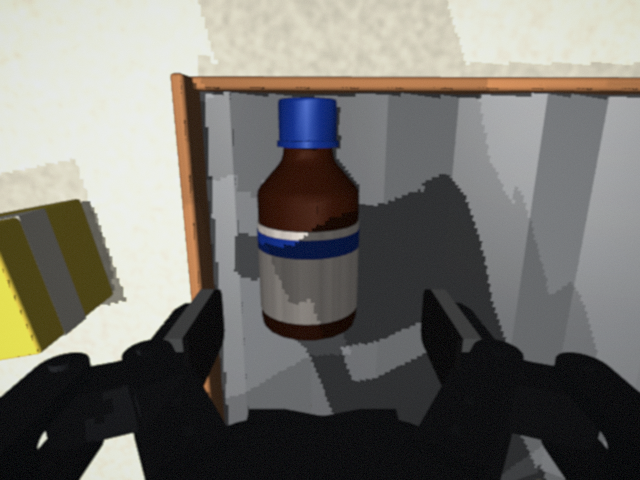

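The blue bottle's axis is at u≈308, against the gripper centre at u≈321, so I'll shift +6.5 mm in y, then descend and grip.

Request:
{"method": "arm_command", "body": {
  "steps": [-0.001,0.0065,-0.03,0,0,0,0.072,-0.001,0.0065,-0.06,0,0,0,0.072,-0.001,0.0065,-0.083,0,0,0,0.072,-0.001,0.0065,-0.084,0,0,0,0.072,-0.001,0.0065,-0.084,0,0,0,0.03,-0.001,0.0065,-0.084,0,0,0,0.03,-0.001,0.0065,-0.084,0,0,0,0.03,-0.001,0.0065,-0.084,0,0,0,0.03],
  "newtons": 50
}}

```text
time: 12.55
tool_pos: [0.5859, 0.3076, 0.0442]
orientation: [[0.997, 0.078, 0.003], [0.078, -0.997, 0.002], [0.003, -0.002, -1.0]]
contact_force: [-2.6, 4.9, 7.3]
finger_gap: 0.0543
gripper_force: 55.0
```

Request:
{"method": "arm_command", "body": {
  "steps": [0,0,0.03,0,0,0,0.03,0,0,0.07,0,0,0,0.03,0,0,0.12,0,0,0,0.03,0,0,0.17,0,0,0,0.03,0,-0.03,0.21,0,0,-1,0.03,0,-0.08,0.22,0,0,-3,0.03,0,-0.13,0.22,0,0,-5,0.03,0,-0.18,0.22,0,0,-7,0.03]
}}

```text
time: 13.35
tool_pos: [0.5844, 0.1256, 0.2631]
orientation: [[0.999, -0.045, 0.002], [-0.045, -0.999, -0.0], [0.002, 0.0, -1.0]]
contact_force: [0.7, 0.5, -4.4]
finger_gap: 0.0545
gripper_force: 54.7
```

Request:
{"method": "arm_command", "body": {
  "steps": [-0.002,-0.05,0,0,0,-2,0.03,-0.004,-0.1,0,0,0,-3.5,0.03,-0.006,-0.15,0,0,0,-3.5,0.03,-0.008,-0.2,0,0,0,-3.5,0.03,-0.009,-0.25,0,0,0,-3.5,0.03,-0.009,-0.29,0,0,0,-3.5,0.03,-0.009,-0.316,0,0,0,-3.5,0.03,-0.009,-0.316,0,0,0,-3.5,0.03]
}}

```text
time: 14.15
tool_pos: [0.5752, -0.1917, 0.2622]
orientation: [[0.994, -0.109, 0.0], [-0.109, -0.994, -0.001], [0.0, 0.001, -1.0]]
contact_force: [0.2, 0.4, -4.0]
finger_gap: 0.0542
gripper_force: 54.8
```

Request:
{"method": "arm_command", "body": {
  "steps": [0,0,-0.05,0,0,0,0.03,0,0,-0.1,0,0,0,0.03,0,0,-0.135,0,0,0,0.03,0,0,-0.135,0,0,0,0.03,0,0,-0.135,0,0,0,0.03]
}}

```text
time: 14.65
tool_pos: [0.5763, -0.1882, 0.1282]
orientation: [[0.994, -0.105, 0.001], [-0.105, -0.994, -0.0], [0.001, 0.0, -1.0]]
contact_force: [-0.2, 0.3, -2.7]
finger_gap: 0.054
gripper_force: 54.6
```

Request:
{"method": "arm_command", "body": {
  "steps": [0,-0.0003,-0.012,0,0,0,0.03,0,-0.0003,-0.0175,0,0,0,0.03,0,-0.0003,-0.02,0,0,0,0.03,0,-0.0003,-0.021,0,0,0,0.03,0,-0.0003,-0.021,0,0,0,0.03]
}}

```text
time: 15.15
tool_pos: [0.5763, -0.1886, 0.1084]
orientation: [[0.994, -0.105, 0.001], [-0.105, -0.994, -0.001], [0.001, 0.0, -1.0]]
contact_force: [-8.0, 5.4, 17.2]
finger_gap: 0.0544
gripper_force: 57.1
```

Request:
{"method": "arm_command", "body": {
  "steps": [0,0,0.002,0,0,0,0.03,0,0,0.002,0,0,0,0.074,0,0,0.002,0,0,0,0.074,0,0,0.002,0,0,0,0.074,0,0,0.04,0,0,0,0.074,0,0,0.09,0,0,0,0.074,0,0.01,0.14,0,0,0,0.074,0,0.03,0.185,0,0,0,0.074]
}}

```text
time: 15.95
tool_pos: [0.5757, -0.1593, 0.2929]
orientation: [[0.994, -0.107, 0.001], [-0.107, -0.994, -0.001], [0.001, 0.0, -1.0]]
contact_force: [0.9, 0.3, 0.5]
finger_gap: 0.0736
gripper_force: 0.0
```

Request:
{"method": "arm_command", "body": {
  "steps": [0,0.03,0.01,0,0,0,0.074,0,0.045,0.01,0,0,0,0.074,0,0.045,0.01,0,0,0,0.074,0,0.045,0.01,0,0,0,0.074]
}}

```text
time: 16.35
tool_pos: [0.5755, -0.114, 0.2991]
orientation: [[0.994, -0.105, -0.002], [-0.105, -0.994, 0.0], [-0.002, -0.0, -1.0]]
contact_force: [-0.5, -0.4, -0.6]
finger_gap: 0.074
gripper_force: 0.0
```

Run:
```python
from h import *
s=status.get_state();print(s["time"],s["tool_pos"],s["contact_force"],s["finger_gap"])
c=cams.snapshot("wrist");t=cams.snapshot("scene");np.save("w8.npy",c,allow_pickle=True)
a=c["pixels"][:,:,::-1];b=t["pixels"][:,:,::-1][120:400,150:510]
a=cv2.resize(a,(480,360));b=cv2.resize(b,(320,249))
o=np.zeros((360,800,3),np.uint8);o[:,:480]=a;o[:249,480:]=b;cv2.imwrite("pics/w8.png",o)
for k in("blue","green"):
  for b in blobs(colour(c,k,100,40),60)[0]: print(k,b)
```

```text
16.35 [ 0.5755 -0.114   0.2991] [-0.5188 -0.3973 -0.6215] 0.0739787816148109
blue (np.int32(1407), array([418.2, 108.6]), array([396,  91,  44,  35], dtype=int32))
blue (np.int32(1560), array([566.1, 120. ]), array([539, 103,  53,  35], dtype=int32))
blue (np.int32(830), array([413.4, 191.4]), array([378, 182,  73,  17], dtype=int32))
blue (np.int32(893), array([553.4, 202.1]), array([514, 191,  80,  20], dtype=int32))
blue (np.int32(989), array([269.1, 341.3]), array([252, 326,  35,  31], dtype=int32))
green (np.int32(852), array([268.8, 152.9]), array([232, 146,  74,  14], dtype=int32))
green (np.int32(405), array([349.6, 308. ]), array([325, 301,  51,  15], dtype=int32))
green (np.int32(126), array([277.9, 309.7]), array([273, 304,  11,  13], dtype=int32))
green (np.int32(82), array([299.7, 309.6]), array([296, 305,   9,  11], dtype=int32))
green (np.int32(73), array([491.5, 331.8]), array([486, 327,  11,  12], dtype=int32))
```

View pics/w8.png

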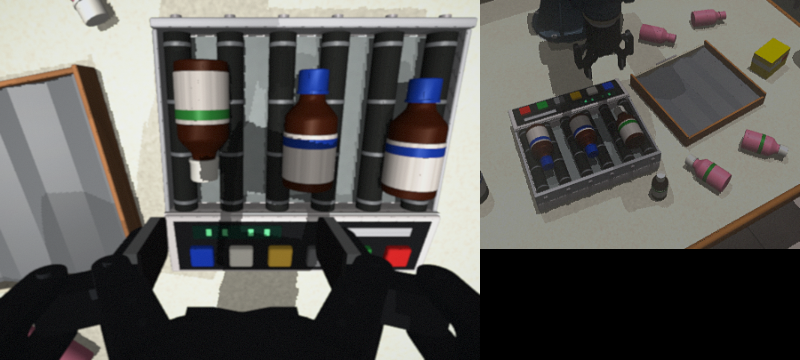

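Both blue bottles are seated in alternate grooves, and the tray is now empty. White bottle in the full-size frame: foot (268,80), green stripe (269,153), cap end (271,240).

Run:
```python
from h import *
c=np.load("w8.npy",allow_pickle=True).item()
o=np.array([.5557,-.1864])
def m(p): d=p[:2]-o; return np.array([d[0]*.9943-d[1]*.1064,d[0]*.1064+d[1]*.9943])*1e3
for n,u,z in(("Wstripe",(268.8,152.9),.131),("Wfoot",(268,80),.125),("Wcapend",(271,241),.112),("B2stripe",(413.4,191.4),.131),("B2cap",(418.2,108.6),.114),("B1stripe",(553.4,202),.131),("B1cap",(566,120),.114)):
    p=plane(c,[u],z)[0];print(n,p,m(p))
```

```text
Wstripe [ 0.6266 -0.0803  0.131 ] [ 59.182  112.9894]
Wfoot [ 0.6768 -0.0861  0.125 ] [109.7022 112.5594]
Wcapend [ 0.5543 -0.0694  0.112 ] [-13.88   116.2165]
B2stripe [ 0.587  -0.1843  0.131 ] [30.9114  5.4468]
B2cap [ 0.6462 -0.1942  0.114 ] [90.785   1.8524]
B1stripe [ 0.5678 -0.2892  0.131 ] [  22.9517 -100.9648]
B1cap [ 0.6262 -0.3052  0.114 ] [  82.6937 -110.6044]
```

Request:
{"method": "arm_command", "body": {
  "steps": [0.0625,0.0345,-0.03,0,0,0,0.074,0.0625,0.0345,-0.06,0,0,0,0.074,0.0625,0.0345,-0.1,0,0,0,0.074,0.0625,0.0345,-0.135,0,0,0,0.074,0.0625,0.0345,-0.135,0,0,0,0.074,0.0625,0.0345,-0.135,0,0,0,0.074]
}}

```text
time: 17.05
tool_pos: [0.6385, -0.08, 0.1659]
orientation: [[0.994, -0.106, -0.001], [-0.106, -0.994, 0.0], [-0.001, 0.0, -1.0]]
contact_force: [0.1, -0.1, 1.4]
finger_gap: 0.0743
gripper_force: 0.0
```

Run:
```python
from h import *
s=status.get_state();print(s["time"],s["tool_pos"],s["contact_force"],s["finger_gap"])
c=cams.snapshot("wrist")
for b in blobs(colour(c,"green",100,40),60)[0]: print(b,plane(c,[b[1]],.131))
print(proj(c,s["tool_pos"]))
```

```text
17.05 [ 0.6385 -0.08    0.1659] [ 0.0577 -0.1007  1.3641] 0.0742532597234802
(np.int32(2006), array([319. , 307.2]), array([264, 286, 111,  36], dtype=int32)) [[ 0.6283 -0.0776  0.131 ]]
[321.826  325.0371]
```

Request:
{"method": "arm_command", "body": {
  "steps": [0,0.001,-0.03,0,0,0,0.074,0,0.001,-0.05,0,0,0,0.074,0,0.001,-0.0575,0,0,0,0.074,0,0.001,-0.0575,0,0,0,0.074,0,0.001,-0.0575,0,0,0,0.03,0,0.001,-0.0575,0,0,0,0.03,0,0.001,-0.0575,0,0,0,0.03,0,0.001,-0.0575,0,0,0,0.03],
  "newtons": 50
}}

```text
time: 17.9
tool_pos: [0.6393, -0.0784, 0.1105]
orientation: [[0.994, -0.105, 0.003], [-0.105, -0.994, -0.001], [0.003, 0.0, -1.0]]
contact_force: [-1.4, 0.7, 6.3]
finger_gap: 0.0542
gripper_force: 52.4
```

Request:
{"method": "arm_command", "body": {
  "steps": [0,0,0.03,0,0,0,0.03,0,0,0.07,0,0,0,0.03,0,0,0.12,0,0,0,0.03,0,0,0.15,0,0,0,0.03,0,0.04,0.15,0,0,2,0.03,0,0.08,0.15,0,0,4,0.03,0,0.13,0.15,0,0,7,0.03,0,0.18,0.15,0,0,10.5,0.03]
}}

```text
time: 18.7
tool_pos: [0.6382, 0.1032, 0.2595]
orientation: [[0.997, 0.079, 0.002], [0.079, -0.997, 0.0], [0.002, -0.0, -1.0]]
contact_force: [1.0, -0.0, -2.2]
finger_gap: 0.0541
gripper_force: 54.4
```

Request:
{"method": "arm_command", "body": {
  "steps": [-0.04,0.03,0,0,0,0,0.03,-0.08,0.06,0,0,0,0,0.03,-0.12,0.09,-0.02,0,0,0,0.03,-0.147,0.109,-0.06,0,0,0,0.03,-0.147,0.109,-0.11,0,0,0,0.03,-0.147,0.109,-0.16,0,0,0,0.03,-0.147,0.109,-0.19,0,0,0,0.03,-0.147,0.109,-0.19,0,0,0,0.03]
}}

```text
time: 19.5
tool_pos: [0.4894, 0.2101, 0.0653]
orientation: [[0.997, 0.078, -0.006], [0.078, -0.997, -0.002], [-0.006, 0.001, -1.0]]
contact_force: [-1.1, 0.3, -1.4]
finger_gap: 0.054
gripper_force: 54.2
```

Request:
{"method": "arm_command", "body": {
  "steps": [0,0,0,0,0,0,0.03,0,0,0,0,0,0,0.03]
}}

```text
time: 19.7
tool_pos: [0.4928, 0.2111, 0.0706]
orientation: [[0.997, 0.078, 0.004], [0.078, -0.997, 0.001], [0.004, -0.001, -1.0]]
contact_force: [1.0, 0.2, -1.7]
finger_gap: 0.0544
gripper_force: 54.2
```

Run:
```python
from h import *
s=status.get_state();print(s["time"],s["tool_pos"],s["contact_force"],s["finger_gap"],s["qpos"])
c=cams.snapshot("wrist");cv2.imwrite("pics/w9.png",c["pixels"][:,:,::-1])
```

```text
19.7 [0.4928 0.2111 0.0706] [ 1.0433  0.206  -1.7367] 0.054395283553992015 [ 0.3179  0.5762  1.8181 -0.      0.7433  1.8111]
```

View pics/w9.png

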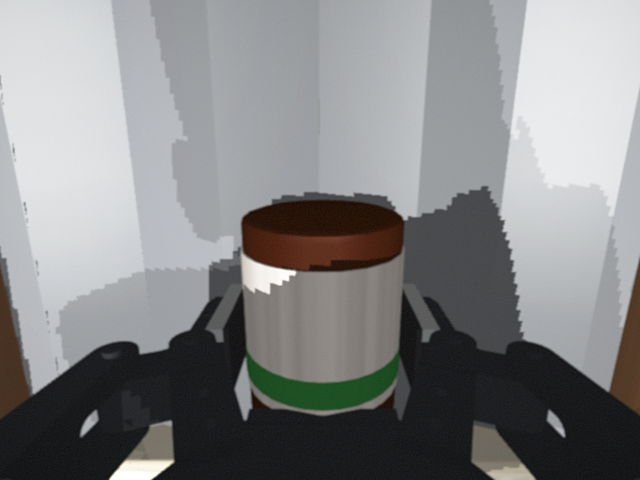

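The bottle (centre u≈322) is aligned with the groove's bottom line (u≈320). Lowering.

Request:
{"method": "arm_command", "body": {
  "steps": [0,0,-0.015,0,0,0,0.03,0,0,-0.022,0,0,0,0.03,0,0,-0.0255,0,0,0,0.03,0,0,-0.0255,0,0,0,0.03]
}}

```text
time: 20.15
tool_pos: [0.4921, 0.2113, 0.0461]
orientation: [[0.997, 0.078, 0.002], [0.078, -0.997, 0.001], [0.002, -0.001, -1.0]]
contact_force: [-12.5, -1.2, 34.9]
finger_gap: 0.0539
gripper_force: 58.9
```

Request:
{"method": "arm_command", "body": {
  "steps": [0,0,0.003,0,0,0,0.03,0,0,0.003,0,0,0,0.074,0,0,0.003,0,0,0,0.074,0,0,0.003,0,0,0,0.074,0,0,0.05,0,0,0,0.074,0,0,0.1,0,0,0,0.074,0,0,0.15,0,0,0,0.074,-0.02,0,0.2,0,0,0,0.074]
}}

```text
time: 20.95
tool_pos: [0.4737, 0.2106, 0.2413]
orientation: [[0.997, 0.077, 0.002], [0.077, -0.997, 0.0], [0.002, -0.0, -1.0]]
contact_force: [0.8, 0.8, 0.9]
finger_gap: 0.0741
gripper_force: 0.0
```

Request:
{"method": "arm_command", "body": {
  "steps": [-0.03,-0.05,0.05,0,0,-2,0,-0.06,-0.1,0.1,0,0,-5,0,-0.08,-0.15,0.12,0,0,-8,0,-0.1,-0.2,0.12,0,0,-10.5,0,-0.1,-0.24,0.12,0,0,-10.5,0,-0.1,-0.24,0.12,0,0,-10.5,0]
}}

```text
time: 21.55
tool_pos: [0.3718, -0.0308, 0.3597]
orientation: [[0.994, -0.105, 0.001], [-0.105, -0.994, -0.0], [0.001, 0.0, -1.0]]
contact_force: [0.9, -0.1, -0.0]
finger_gap: -0.0
gripper_force: 0.0
```

Run:
```python
from h import *
s=status.get_state();print(s["time"],s["tool_pos"],s["finger_gap"],s["orientation"])
c=cams.snapshot("wrist");t=cams.snapshot("top");np.save("w10.npy",c,allow_pickle=True)
a=cv2.resize(c["pixels"][:,:,::-1],(400,300));b=t["pixels"][:,:,::-1][150:330,180:455]
b=cv2.resize(b,(800,524)); o=np.zeros((600,800,3),np.uint8)
cv2.imwrite("pics/w10.png",b)
cv2.imwrite("pics/w10w.png",c["pixels"][:,:,::-1])
for k in R: print(k,[(b[0],tuple(b[1].tolist())) for b in blobs(colour(c,k,100,50),200)[0]])
```

```text
21.55 [ 0.3718 -0.0308  0.3597] -2.7982252313163107e-05 [[ 0.9945 -0.1048  0.0011]
 [-0.1048 -0.9945 -0.0004]
 [ 0.0011  0.0002 -1.    ]]
red [(np.int32(1227), (590.7, 114.9)), (np.int32(3205), (122.2, 296.2)), (np.int32(354), (5.0, 311.9))]
yellow [(np.int32(917), (436.6, 115.4))]
green [(np.int32(220), (344.3, 74.2)), (np.int32(1193), (397.3, 74.2)), (np.int32(1105), (539.7, 114.9)), (np.int32(444), (84.7, 108.6))]
blue [(np.int32(1094), (332.8, 115.2))]
```

View pics/w10.png

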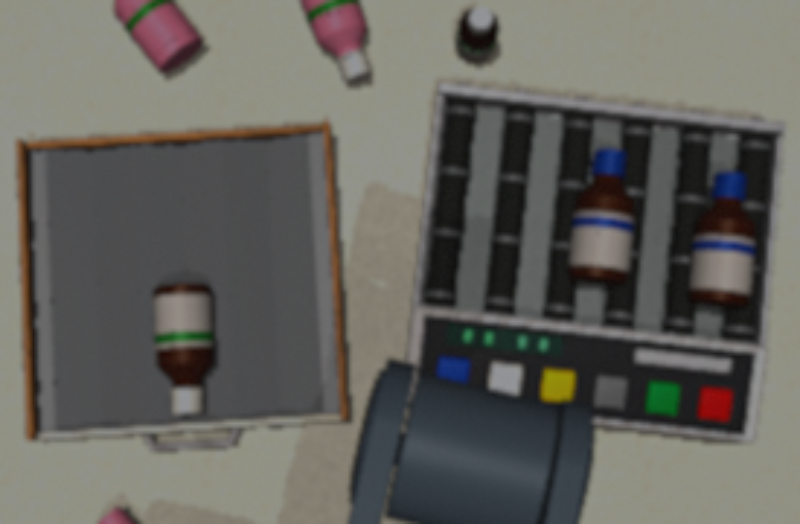

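All bottles are in place: white in the tray's middle groove at (184,350) in this crop, and the blues on the rollers at (602,215) and (722,240). Locating the keys again before pressing.

Run:
```python
from h import *
c=np.load("w10.npy",allow_pickle=True).item()
for n,u in(("blue",(332.8,115.2)),("yellow",(436.6,115.4)),("green",(539.7,114.9)),("red",(590.7,114.9))): print(n,plane(c,[u],.0915)[0])
```

```text
blue [ 0.4465 -0.0493  0.0915]
yellow [ 0.4359 -0.1482  0.0915]
green [ 0.426  -0.2464  0.0915]
red [ 0.4208 -0.295   0.0915]
```

Request:
{"method": "arm_command", "body": {
  "steps": [0.064,-0.018,-0.05,-1.27,-11.93,0,0,0.064,-0.018,-0.1,-1.27,-11.93,0,0,0.064,-0.018,-0.15,-1.27,-11.93,0,0,0.064,-0.018,-0.19,-1.27,-11.93,0,0,0.064,-0.018,-0.217,-1.27,-11.93,0,0,0.064,-0.018,-0.217,-1.27,-11.93,0,0,0.064,-0.018,-0.217,-1.27,-11.93,0,0,0.064,-0.018,-0.217,-1.27,-11.93,0,0]
}}

```text
time: 22.45
tool_pos: [0.4381, -0.0473, 0.1442]
orientation: [[0.972, -0.105, 0.21], [-0.103, -0.994, -0.023], [0.211, 0.0, -0.977]]
contact_force: [0.0, -0.1, 0.8]
finger_gap: 0.0002
gripper_force: 0.0
```

Request:
{"method": "arm_command", "body": {
  "steps": [0.004,-0.002,-0.03,0,0,0,0,0.0055,-0.002,-0.036,0,0,0,0,0.006,-0.002,-0.04,0,0,0,0,0.0065,-0.002,-0.043,0,0,0,0,0.0065,-0.002,-0.0435,0,0,0,0,0.0065,-0.002,-0.0435,0,0,0,0]
}}

```text
time: 23.05
tool_pos: [0.444, -0.0495, 0.1017]
orientation: [[0.972, -0.105, 0.21], [-0.102, -0.994, -0.023], [0.211, 0.001, -0.978]]
contact_force: [-20.1, -0.4, 44.8]
finger_gap: 0.0001
gripper_force: 24.0
```

Request:
{"method": "arm_command", "body": {
  "steps": [-0.006,0.001,0.03,0,0,0,0,-0.0085,0.001,0.041,0,0,0,0,-0.0138,-0.0487,0.041,0,0,0,0,-0.0138,-0.0487,0.041,0,0,0,0,-0.0138,-0.0487,0.041,0,0,0,0]
}}

```text
time: 23.55
tool_pos: [0.4295, -0.0988, 0.1402]
orientation: [[0.972, -0.108, 0.208], [-0.105, -0.994, -0.023], [0.209, 0.0, -0.978]]
contact_force: [0.0, 1.3, 0.8]
finger_gap: -0.0001
gripper_force: 0.0
```

Request:
{"method": "arm_command", "body": {
  "steps": [0.006,-0.001,-0.029,0,0,0,0,0.0075,-0.001,-0.035,0,0,0,0,0.008,-0.001,-0.038,0,0,0,0,0.0085,-0.001,-0.0405,0,0,0,0,0.0085,-0.001,-0.0405,0,0,0,0,0.0085,-0.001,-0.0405,0,0,0,0]
}}

```text
time: 24.15
tool_pos: [0.4374, -0.0983, 0.1013]
orientation: [[0.973, -0.104, 0.206], [-0.102, -0.995, -0.021], [0.207, -0.0, -0.978]]
contact_force: [-23.3, 1.2, 48.0]
finger_gap: 0.0001
gripper_force: 25.8
```

Request:
{"method": "arm_command", "body": {
  "steps": [-0.006,0.001,0.03,0,0,0,0,-0.0085,0.001,0.041,0,0,0,0,-0.0125,-0.0495,0.042,0,0,0,0,-0.0125,-0.0495,0.042,0,0,0,0,-0.0125,-0.0495,0.042,0,0,0,0]
}}

```text
time: 24.65
tool_pos: [0.4253, -0.1488, 0.1413]
orientation: [[0.973, -0.107, 0.206], [-0.105, -0.994, -0.022], [0.208, -0.0, -0.978]]
contact_force: [-0.6, 1.1, -0.1]
finger_gap: 0.0002
gripper_force: 0.0
```

Request:
{"method": "arm_command", "body": {
  "steps": [0.006,-0.001,-0.029,0,0,0,0,0.0075,-0.001,-0.035,0,0,0,0,0.008,-0.001,-0.038,0,0,0,0,0.0085,-0.001,-0.0405,0,0,0,0,0.0085,-0.001,-0.041,0,0,0,0,0.0085,-0.001,-0.041,0,0,0,0]
}}

```text
time: 25.25
tool_pos: [0.4332, -0.1484, 0.1018]
orientation: [[0.973, -0.104, 0.206], [-0.102, -0.995, -0.021], [0.207, -0.001, -0.978]]
contact_force: [-18.6, 6.2, 35.7]
finger_gap: -0.0001
gripper_force: 19.8
```

Request:
{"method": "arm_command", "body": {
  "steps": [-0.006,0.001,0.03,0,0,0,0,-0.0085,0.001,0.042,0,0,0,0,-0.0135,-0.045,0.045,0,0,0,0,-0.018,-0.0985,0.043,0,0,0,0,-0.018,-0.0985,0.042,0,0,0,0,-0.018,-0.0985,0.042,0,0,0,0]
}}

```text
time: 25.85
tool_pos: [0.4157, -0.2483, 0.1423]
orientation: [[0.973, -0.107, 0.206], [-0.105, -0.994, -0.022], [0.208, -0.0, -0.978]]
contact_force: [0.5, 0.1, -1.1]
finger_gap: 0.0002
gripper_force: 0.0
```

Run:
```python
from h import *
T=cams.snapshot("top");S=cams.snapshot("scene");s=status.get_state();print(s["tool_pos"],s["contact_force"])
for n,c in(("top",T),("scene",S)):
  print(n,[(b[0],tuple(b[1].tolist())) for k in("blue","green") for b in blobs(colour(c,k),15)[0]])
```

```text
[ 0.4158 -0.2468  0.1421] [0.4398 0.1152 0.2458]
top [(np.int32(66), (108.0, 173.1)), (np.int32(29), (557.4, 172.3)), (np.int32(29), (520.4, 185.8)), (np.int32(87), (389.0, 205.2)), (np.int32(91), (430.4, 213.2)), (np.int32(41), (387.2, 226.1)), (np.int32(139), (506.7, 236.9)), (np.int32(43), (428.7, 234.1)), (np.int32(133), (335.3, 277.5)), (np.int32(61), (539.4, 293.0)), (np.int32(27), (230.0, 153.1)), (np.int32(29), (293.4, 151.5)), (np.int32(16), (340.5, 264.8)), (np.int32(19), (347.6, 265.6)), (np.int32(19), (359.2, 266.9)), (np.int32(26), (210.7, 267.5)), (np.int32(19), (366.4, 267.9)), (np.int32(40), (406.6, 282.9))]
scene [(np.int32(24), (565.8, 0.9)), (np.int32(29), (629.4, 25.2)), (np.int32(92), (293.7, 216.2)), (np.int32(55), (552.1, 220.0)), (np.int32(34), (567.2, 226.9)), (np.int32(61), (264.6, 264.2)), (np.int32(68), (215.8, 276.7)), (np.int32(109), (274.7, 286.6)), (np.int32(179), (124.2, 299.7)), (np.int32(115), (64.2, 315.9)), (np.int32(117), (224.5, 300.2)), (np.int32(47), (119.3, 395.6)), (np.int32(57), (65.9, 444.4)), (np.int32(28), (402.9, 186.9)), (np.int32(46), (220.5, 238.8)), (np.int32(43), (467.7, 276.9)), (np.int32(56), (408.3, 309.8))]
```

The white bottle's green stripe has moved in the top view, from about (243,266) to (211,267), so it was knocked. I'll look before going on.

Run:
```python
from h import *
T=cams.snapshot("top");S=cams.snapshot("scene")
a=cv2.resize(T["pixels"][180:310,175:310,::-1],(540,520),interpolation=cv2.INTER_CUBIC)
b=cv2.resize(S["pixels"][150:290,310:480,::-1],(260,214),interpolation=cv2.INTER_CUBIC)
o=np.zeros((520,800,3),np.uint8);o[:,:540]=a;o[:214,540:]=b
d=cv2.resize(S["pixels"][200:350,180:360,::-1],(260,217));o[230:447,540:]=d
cv2.imwrite("pics/w11.png",o)
```

```text
(no output)
```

View pics/w11.png

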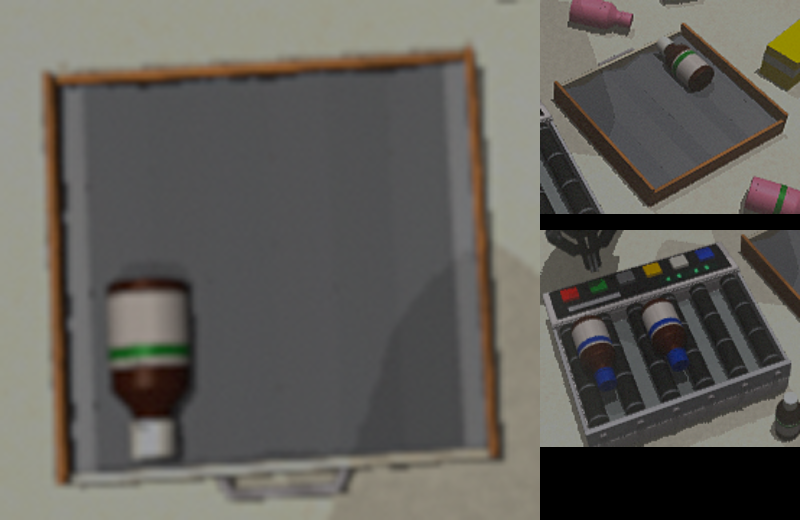

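Run:
```python
from h import *
T=cams.snapshot("top");S=cams.snapshot("scene")
def m(p): d=p[:2]-[.537,.2161];a=np.radians(4.5);return np.array([d[0]*np.cos(a)+d[1]*np.sin(a),-d[0]*np.sin(a)+d[1]*np.cos(a)])*1e3
b=[(b[0],b[1]) for b in blobs(colour(T,"green",80,40),8)[0] if 190<b[1][0]<300 and 240<b[1][1]<300];print(b)
e=[(b[0],b[1]) for b in blobs(colour(S,"green",80,40),8)[0] if 380<b[1][0]<430 and 170<b[1][1]<210];print(e)
print("stripe",m(plane(T,b[0][1],.0674)[0]))
cap=T["pixels"][282:300,200:225].min(2);h=hsv(T)
msk=np.zeros((480,640),bool);msk[284:297,203:223]=(T["pixels"][284:297,203:223].min(2)>120);
bl=max(blobs(msk,5)[0],key=lambda q:q[0]);print(bl,"cap",m(plane(T,bl[1],.050)[0]))
for n,u,z in(("foot",(148,280),.064),("capend",(153,460),.045)): print(n,m(plane(T,np.array(u)/4+[175,180],z)[0]))
# body centroid rows: amber+label mask vs grey liner via saturation
m2=np.zeros((480,640),bool);m2[250:285,195:230]=h[250:285,195:230,1]>110
print([(q[0],q[1],m(plane(T,q[1],.05)[0])) for q in blobs(m2,8)[0]])
```

```text
[(np.int32(56), array([212. , 267.3]))]
[(np.int32(42), array([402.5, 187.7]))]
stripe [-56.9363  83.9046]
(np.int32(58), array([211.7, 289.6]), array([208, 286,   8,   8], dtype=int32)) cap [-118.1084   90.8424]
foot [-8.1175 82.4187]
capend [-133.3483   88.1447]
[(np.int32(29), array([211.7, 250.7]), array([-8.4525, 86.019 ])), (np.int32(35), array([212. , 267.5]), array([-56.1141,  87.2713])), (np.int32(170), array([212.5, 276.9]), array([-82.6822,  87.038 ]))]
```

The white bottle has rolled into the tray's +88 groove: y≈84–88 mm by stripe, body and cap, origin x≈-46 mm, parallel to the walls. So it still lies in a free place. The two blues are unmoved. Pressing green.

Request:
{"method": "arm_command", "body": {
  "steps": [0.006,-0.0005,-0.029,0,0,0,0,0.0075,-0.0005,-0.035,0,0,0,0,0.008,-0.0005,-0.038,0,0,0,0,0.0085,-0.0005,-0.0405,0,0,0,0,0.0085,-0.0005,-0.041,0,0,0,0,0.0085,-0.0005,-0.041,0,0,0,0]
}}

```text
time: 26.75
tool_pos: [0.424, -0.2477, 0.1024]
orientation: [[0.973, -0.105, 0.206], [-0.102, -0.995, -0.021], [0.207, -0.001, -0.978]]
contact_force: [-11.0, 7.3, 20.4]
finger_gap: -0.0
gripper_force: 11.2
```

Request:
{"method": "arm_command", "body": {
  "steps": [-0.006,0.001,0.03,0,0,0,0,-0.0105,0.001,0.05,0,0,0,0,-0.012,0.03,0.1,1.27,11.93,0,0,-0.012,0.07,0.15,1.27,11.93,0,0,-0.012,0.11,0.19,1.27,11.93,0,0,-0.012,0.15,0.22,1.27,11.93,0,0,-0.012,0.2,0.24,1.27,11.93,0,0,-0.012,0.25,0.24,1.27,11.93,0,0]
}}

```text
time: 27.55
tool_pos: [0.4126, -0.03, 0.3371]
orientation: [[0.994, -0.106, 0.005], [-0.106, -0.994, -0.001], [0.005, 0.001, -1.0]]
contact_force: [1.2, 1.5, -1.1]
finger_gap: -0.0001
gripper_force: 0.0
```

Request:
{"method": "arm_command", "body": {
  "steps": [0,0.05,0,0,0,3,0,0,0.1,0,0,0,6,0,0,0.15,0,0,0,10.5,0,0,0.2,0,0,0,10.5,0,0,0.25,0,0,0,10.5,0,0,0.27,0,0,0,10.5,0,0,0.27,0,0,0,10.5,0,0,0.27,0,0,0,10.5,0]
}}

```text
time: 28.35
tool_pos: [0.4122, 0.2387, 0.3343]
orientation: [[0.997, 0.079, 0.0], [0.079, -0.997, -0.0], [0.0, 0.0, -1.0]]
contact_force: [-0.2, 0.1, 0.1]
finger_gap: -0.0001
gripper_force: 0.0
```

Run:
```python
from h import *
s=status.get_state();print(s["time"],s["tool_pos"])
c=cams.snapshot("wrist");cv2.imwrite("pics/w12.png",c["pixels"][:,:,::-1]);h=hsv(c)
def m(p): d=p[:2]-[.537,.2161];a=np.radians(4.5);return np.array([d[0]*np.cos(a)+d[1]*np.sin(a),-d[0]*np.sin(a)+d[1]*np.cos(a)])*1e3
print(c["position"],m(c["position"]))
# amber body: red-brown hue, saturated, dark
am=((h[...,0]<12)|(h[...,0]>172))&(h[...,1]>120)&(h[...,2]<130)
for q in sorted(blobs(am,150)[0],key=lambda q:-q[0])[:6]: print("amber",q[0],q[1],q[2],m(plane(c,q[1],.06)[0]))
for q in blobs(colour(c,"green",80,40),80)[0]: print("green",q[0],q[1],q[2],m(plane(c,q[1],.0674)[0]), [m(plane(c,(x,q[1][1]),.0394)[0])[1] for x in(q[2][0],q[2][0]+q[2][2])])
# triangulate nothing moved: top view of blues/keys
T=cams.snapshot("top");print([(b[0],b[1].tolist()) for k in("blue","green","red","yellow") for b in blobs(colour(T,k),15)[0] if 190<b[1][0]<440 and b[1][1]>190])
```

```text
28.35 [0.4122 0.2387 0.3343]
[0.4804 0.2439 0.4592] [-54.2307  32.1199]
amber 1418 [268.1 153.6] [243 138  52  37] [-83.1753  85.6247]
amber 425 [265.8  76.1] [240  71  54  12] [-10.9334  85.138 ]
green 503 [267.7 127. ] [240 123  56  10] [-57.492  84.089] [np.float64(116.3373119168667), np.float64(58.6462981310527)]
[(np.int32(86), [389.0, 205.2]), (np.int32(89), [430.4, 213.2]), (np.int32(41), [387.2, 226.1]), (np.int32(44), [428.7, 234.1]), (np.int32(139), [335.2, 277.8]), (np.int32(16), [340.6, 264.8]), (np.int32(18), [347.7, 265.6]), (np.int32(20), [359.3, 266.8]), (np.int32(19), [366.4, 267.9]), (np.int32(126), [407.5, 286.2]), (np.int32(142), [425.4, 288.4]), (np.int32(17), [247.4, 351.9]), (np.int32(148), [371.2, 282.1])]
```

The wrist check shows the white bottle seated: its silhouette is centred at y=87.5 mm, width 57.7 mm at axis height, within 1° of the groove. The blue bottles haven't moved and the coloured keys I can see are up. Handing in.

```bash
python3 -c "
from plant import ctrl;print(ctrl.job_done())"
```

```text
the job is handed in; nothing more can be done
None
```

The job is handed in, with no verdict returned: I pressed red first, put both blue-capped bottles in roller grooves and the white-capped one in the tray, then pressed blue, white, yellow and green in order; a knock later rolled the white bottle into another tray groove, where I checked it is seated and left it.

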